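# Tighten a blind flange crosswise with a T-handle box wrench

## Task

Take the T-handle box wrench from its post on the socket rail and tighten the four nuts of the blind flange evenly, in cross order and in two passes: on the first pass just run each nut down until it bites, on the second give each a further eighth of a turn. Seat the wrench by feel and keep the push on it light (about 2 kg at most), touch the nuts with nothing but the wrench, do not over-tighten or disturb the other things on the bench, and stand the wrench back upright on its post when you are done.

Things in the scene. Friction and masses are not known exactly. Their poses are not given: they have to be found in the camera images.
- wrench_bar (a point): Centre of the grip bar of the T-handle box wrench (plain steel, 0.2 to 0.45 kg), 118 mm above the socket's mouth. Bar: 150 mm long, 14 x 14 mm in section; x along it, z up the shaft, away from the mouth. Under its middle a flat-sided boss, 26 mm long (along x), 14 mm thick, reaches 30 mm below this point; then a 13 mm shaft, then the socket, 47 mm tall. It starts upright on the rail's middle post.
- wrench_mouth (a point): Centre of the open lower end of the wrench's socket, on the shaft's axis; axes as wrench_bar. Hexagonal tube, 25.5 mm across the inner flats (nuts: 24), 33.5 mm across the outer, open for 31 mm from the mouth. The inner flats face 0, 60, 120.. degrees from x (the bar). On a nut it has about 7 degrees of free turn either way.
- post (a point): Foot of the middle post of the socket rail, on top of its base bar, 10 mm above the bench; z up. The post is round, 16 mm thick, pointed, 24 mm high; the wrench's socket goes over it until the mouth rests on the base bar, at this point. Base bar 60 x 170 mm, long along y; two spare sockets, 36 mm tall, are fixed on it 60 mm either side of the post.
- flange_top (a point): Centre of the upper face of the blind flange, 111 mm above the bench; z up. A steel disc of 150 mm diameter, the lid of a short flanged pipe clamped on a round turntable (260 mm diameter, 32 mm high). The four studs stand on a circle of 110 mm diameter.
- stud1 (a point): Top end of stud 1 (16 mm thick), in the +x +y quadrant of flange_top; across from stud 3. z up. Does not turn. Its hexagon nut, 24 mm across flats, reaches from 6 mm (edges chamfered) to 19 mm below this point, on a washer of 30 mm diameter. A seated wrench has its mouth on the washer. How the nut's flats are turned varies and is not given: feel or see it.
- stud2 (a point): Top end of stud 2 (16 mm thick), in the -x +y quadrant of flange_top; across from stud 4. z up. Does not turn. Its hexagon nut, 24 mm across flats, reaches from 6 mm (edges chamfered) to 19 mm below this point, on a washer of 30 mm diameter. A seated wrench has its mouth on the washer. How the nut's flats are turned varies and is not given: feel or see it.
- stud3 (a point): Top end of stud 3 (16 mm thick), in the -x -y quadrant of flange_top; across from stud 1. z up. Does not turn. Its hexagon nut, 24 mm across flats, reaches from 6 mm (edges chamfered) to 19 mm below this point, on a washer of 30 mm diameter. A seated wrench has its mouth on the washer. How the nut's flats are turned varies and is not given: feel or see it.
- stud4 (a point): Top end of stud 4 (16 mm thick), in the +x -y quadrant of flange_top; across from stud 2. z up. Does not turn. Its hexagon nut, 24 mm across flats, reaches from 6 mm (edges chamfered) to 19 mm below this point, on a washer of 30 mm diameter. A seated wrench has its mouth on the washer. How the nut's flats are turned varies and is not given: feel or see it.
- nut1 (a joint): Clockwise turn (from above, rad) of the nut on stud 1 since it bit. Reads 0 while the nut runs free (0.08 N m; it starts 0.1 to 0.7 rad short of biting); then the resistance jumps to 0.25 N m and grows 0.08 N m per rad; it stays where left. Snugged on the first pass: 0.05 to 0.5; tightened: 0.6 to 1.6.
- nut2 (a joint): Clockwise turn (from above, rad) of the nut on stud 2 since it bit. Reads 0 while the nut runs free (0.08 N m; it starts 0.1 to 0.7 rad short of biting); then the resistance jumps to 0.25 N m and grows 0.08 N m per rad; it stays where left. Snugged on the first pass: 0.05 to 0.5; tightened: 0.6 to 1.6.
- nut3 (a joint): Clockwise turn (from above, rad) of the nut on stud 3 since it bit. Reads 0 while the nut runs free (0.08 N m; it starts 0.1 to 0.7 rad short of biting); then the resistance jumps to 0.25 N m and grows 0.08 N m per rad; it stays where left. Snugged on the first pass: 0.05 to 0.5; tightened: 0.6 to 1.6.
- nut4 (a joint): Clockwise turn (from above, rad) of the nut on stud 4 since it bit. Reads 0 while the nut runs free (0.08 N m; it starts 0.1 to 0.7 rad short of biting); then the resistance jumps to 0.25 N m and grows 0.08 N m per rad; it stays where left. Snugged on the first pass: 0.05 to 0.5; tightened: 0.6 to 1.6.
- torch: Brazing torch lying on the bench, 380 mm long, 30 mm high, beyond the flange; a bystander. Origin under its valve block.
- flux_tin: Round tin, 68 mm diameter, 55 mm tall, a bystander. Origin: centre of its underside.
- spare_gasket: Flat black rubber ring, 92 mm outside diameter, 5 mm thick, lying on the bench, a bystander. Origin: centre of its underside.
- elbow: Copper pipe elbow, legs about 60 mm, 26 mm thick, lying on the bench, a bystander. Origin: at its bend, on the bench.
- rig: The whole fixed assembly: turntable, flanged pipe, blind flange, studs and nuts. Origin on the bench below flange_top, same axes.
- rail: The whole socket rail. Origin on the bench below the post, same axes as the point post.
There are look-alikes about, which are no part of the job. What is meant by the part that bears wrench_bar is not brown or yellow, and is the larger of those in its own colour.

How it is judged:
By the outcome, as a careful person would: the job done as asked, in the order asked, and still so for the second after the job is handed in, with the robot touching nothing.
It also fails if it takes over 72 s, if anything falls off the work surface, if the arm or the gripper's body presses on something with over 40 N, if the wrist force passes 120 N, or if a joint passes its speed limit or range.

## Robot

A 6-joint arm with a two-finger parallel gripper is mounted at the origin on the work surface. World frame = base frame: x ahead of the robot, y to its left, z up, the work surface at z = 0. Lengths are in m, angles in rad, forces in N, time in s.
With the tool pointing down it reaches from about 0.35 to 0.925 m from the base axis. Payload 6.4 kg.
Tool frame: the origin (TCP) lies at the very end of the fingers, on their centre line; the grasp point (between the pads) lies 19 mm behind it; z points along the fingers, y is the line along which they close (so a half turn about z gives the same grasp; the last joint's range is limited). The gripper opens to 94 mm and grips with 3 to 60 N. Pads are 16 mm wide; open, the fingers measure 119 mm over their backs; the gripper's body (75 mm by 177 mm) begins 78 mm behind the grasp point.
Start: joints at [1.106, 0.245, 1.558, -0, 1.339, -0.174], TCP at [0.186, 0.623, 0.205] pointing down, gripper open.
Joint ranges: [-3.13, 3.13], [-1.02, 2.26], [0.13, 2.54], [-0.95, 4.09], [0.21, 2.88], [-2.74, 2.74]. Speed limits (rad/s): [2.57, 2.57, 3.14, 3.14, 3.14, 3.14].

## Interface

Orientations are given as a unit quaternion [w, x, y, z].
In Python, from station import robot gives the robot as it stands. The module is installed in compiled form; this text tells all that it offers.
- The arm moves only by the shell command python3 -m creep 'ROWS' [OPENING] [FORCE]. ROWS is JSON, a list of rows, each a list of 6 numbers: the shift along the tool's x, y, z normalised to -1 to 1, where 1 is 40 cm, then the turn, a rotation vector about the tool's x, y, z normalised to -1 to 1, where 1 is 120 degrees. A call has 1 to 12 rows; each row shifts and turns the commanded pose from where the row before left it, along the tool's axes as they then stand; what a row does not reach is not made up. A row lasts 1/12 s, in which the tool goes at most 41.7 mm and 7.16 degrees, less where a joint would pass 70% of its speed; a pose out of reach is approached as far as the arm can. A call with a number of a shift or a turn outside -1 to 1 is refused whole. A call with a gripper value outside its range is refused whole. OPENING is the finger opening in mm, from 0 to 94, set as the call begins (- or left out, the last holds). The fingers move at their own pace and stop on an object; FORCE is the grip in N (left out, the last holds). Time passes only in rows, so rows that do not move let the fingers close. It gives the time, the measured TCP pose, the force and the opening at its end, in the units of the state.
- robot.state(): the state, without advancing time (a new reading comes with each control period).
- robot.read_camera(name): name is "scene" or "top"; returns a dict with "pixels" (384x512x3 uint8, red, green, blue), "depth" (384x512 float32, m along the optical axis (not along the pixel's ray), 0 where there is no reading), "fx", "fy", "cx", "cy" (pixels), "origin" and "attitude" of the camera in the world. Camera axes: x right, y down, z forward; pixel columns grow to the right and rows downward; lengths in m; the calibration is good to about 2 mm. A picture is of the moment at which its call begins.
- robot.job_done(): hands the job in, once; it reports no verdict.
The state is a dict: "clock": time; "qpos": joint angles; "joint_velocities": joint speeds; "joint_torque": joint torques, N m; "ee_pos": TCP position; "tcp_rot": TCP orientation; "force": force on the tool from outside, world axes, zero at the start; "wrist_torque": the same for the moment, N m; "gripper_width": finger opening in m.
Only numpy, scipy, OpenCV 4.12 (cv2) and the standard library are available. Lean on these libraries where they do the work, as an engineer would, in place of code of your own. Each camera call takes 0.05 s, during which the arm holds its last target. There are 200 camera calls.

## Working session

There is one attempt and no reset: what is moved stays moved. The work goes in short steps, Python scripts to look and compute and a shell command to move; the robot and the scene stay as the last step left them, time stands still between calls to the robot, and variables do not carry over. Pictures are saved under pics/ and viewed, on a budget of 10 in all, crops included, one or two more only if the job needs it, and the job is handed in when it is done.

```bash
mkdir -p pics
cat > h.py <<'E'
import numpy as np, cv2
from station import robot
from scipy.spatial.transform import Rotation as R
def cam(n):
    c=robot.read_camera(n); a=np.array(c["attitude"],float)
    c["R"]=a if a.shape==(3,3) else R.from_quat(a,scalar_first=True).as_matrix()
    return c
def cloud(c):
    d=c["depth"]; v,u=np.mgrid[:d.shape[0],:d.shape[1]]
    p=np.stack([(u-c["cx"])/c["fx"]*d,(v-c["cy"])/c["fy"]*d,d],-1)
    p=p@c["R"].T+np.array(c["origin"]); p[d==0]=np.nan; return p
def st():
    s=robot.state(); r=R.from_quat(s["tcp_rot"],scalar_first=True)
    print("t",round(s["clock"],2),"p",np.round(s["ee_pos"],4),"x",np.round(r.as_matrix()[:,0],3),"y",np.round(r.as_matrix()[:,1],3),"z",np.round(r.as_matrix()[:,2],3),"F",np.round(s["force"],2),"M",np.round(s["wrist_torque"],3),"w",round(s["gripper_width"],4),"q",np.round(s["qpos"],3))
E
python3 - <<'E'
from h import *
st()
for n in("scene","top"):
    c=cam(n); np.savez(n+".npz",px=c["pixels"],P=cloud(c)); print(n,c["origin"],np.round(c["R"],3).tolist(),c["fx"],c["cx"],c["cy"])
    cv2.imwrite(f"pics/{n}0.png",cv2.resize(c["pixels"][...,::-1],(800,600),interpolation=cv2.INTER_CUBIC))
E
```

```text
t 0.0 p [0.1861 0.6222 0.2044] x [-0.958  0.287  0.   ] y [ 0.287  0.958 -0.002] z [-0.001 -0.002 -1.   ] F [-0.32 -1.2  -0.28] M [ 0.034 -0.058  0.003] w 0.0942 q [ 1.106  0.246  1.559 -0.     1.339 -0.174]
scene [ 0.89509859 -0.56660705  0.98440458] [[0.843, 0.431, -0.322], [0.538, -0.679, 0.5], [-0.003, -0.594, -0.804]] 468.80069747846625 255.73595360705679 182.90009496157344
top [ 0.34373255 -0.00561065  1.40988424] [[-0.009, -0.988, 0.153], [-1.0, 0.007, -0.011], [0.01, -0.153, -0.988]] 440.47785485550685 251.24147783267787 196.91421669731398
```

View pics/scene0.png

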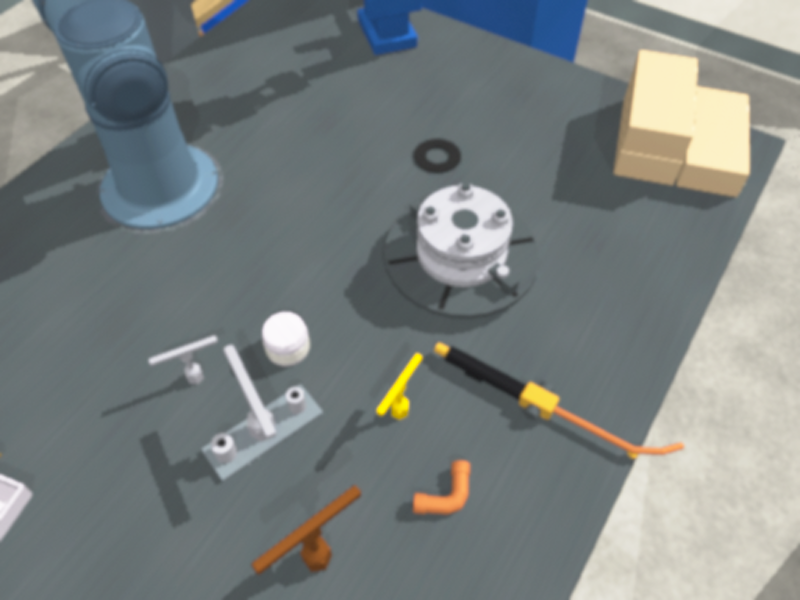

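View pics/top0.png

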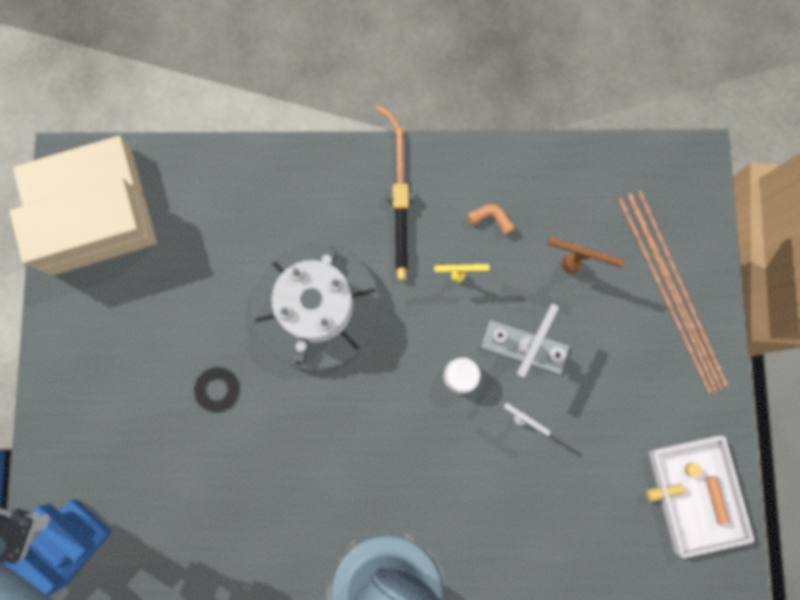

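The wrench candidates, by pixel in the top view, are: grey on the rail (538,340), small grey (527,418), yellow (461,268) and brown (585,252). The one that is neither brown nor yellow and is the larger grey is on the rail at (538,340). I'll measure it and check it in a crop.

Run:
```python
from h import *
for n in("top","scene"):
    D=np.load(n+".npz"); P=D["P"]; px=D["px"].astype(int)
    # bar
    cx={"top":(344,217),"scene":(160,250)}[n]
    v,u=np.mgrid[:384,:512]
    m=(abs(u-cx[0])<45)&(abs(v-cx[1])<45)&(P[...,2]>.115)&(P[...,2]<.15)
    q=P[m]; r=cv2.minAreaRect(q[:,:2].astype(np.float32)); print(n,"bar",m.sum(),np.round(r[0],4),np.round(r[1],4),r[2],"z",np.round(np.percentile(q[:,2],[5,50,95]),4))
    ev=np.linalg.svd(q[:,:2]-q[:,:2].mean(0))[2][0] if len(q)<4000 else 0; print(" dir",np.degrees(np.arctan2(ev[1],ev[0])),"mean",q.mean(0).round(4))
    # flange
    cf={"top":(200,192),"scene":(297,140)}[n]
    near=(abs(u-cf[0])<40)&(abs(v-cf[1])<40)
    m=near&(abs(P[...,2]-.111)<.004); q=P[m]
    c,rad=cv2.minEnclosingCircle(q[:,:2].astype(np.float32)); print(" flange",np.round(c,4),rad,"z",np.median(q[:,2]))
    m=near&(P[...,2]>.120)&(P[...,2]<.145)
    k,l,s,ce=cv2.connectedComponentsWithStats(m.astype(np.uint8))
    for i in range(1,k):
        if s[i,4]>8: q=P[l==i]; print("  stud",ce[i].round(1),s[i,4],q.mean(0).round(4),"zmax",q[:,2].max().round(4))
    # rail sockets
    cr={"top":(335,222),"scene":(168,275)}[n]
    m=(abs(u-cr[0])<45)&(abs(v-cr[1])<45)&(P[...,2]>.038)&(P[...,2]<.055)
    k,l,s,ce=cv2.connectedComponentsWithStats(m.astype(np.uint8))
    for i in range(1,k):
        if s[i,4]>15: q=P[l==i]; print("  sock",ce[i].round(1),s[i,4],q.mean(0).round(4))
    m=(abs(u-cr[0])<45)&(abs(v-cr[1])<45)&(P[...,2]>.006)&(P[...,2]<.015); q=P[m]
    r=cv2.minAreaRect(q[:,:2].astype(np.float32)); print("  rail",np.round(r[0],4),np.round(r[1],4),r[2])
t=np.load("top.npz")["px"][...,::-1]; s=np.load("scene.npz")["px"][...,::-1]
a=cv2.resize(t[185:285,300:400],(400,400),interpolation=3); b=cv2.resize(s[105:205,245:345],(400,400),interpolation=3)
cv2.imwrite("pics/c1.png",np.hstack([a,b]))
```

```text
top bar 265 [ 0.4792 -0.2905] [0.0154 0.1494] 62.18942642211914 z [0.1293 0.1355 0.1397]
 dir 151.7907026630132 mean [ 0.4773 -0.2889  0.1348]
 flange [0.5648 0.1358] 0.07503361999988556 z 0.11108712963710432
  stud [189.6 174. ] 58 [0.6119 0.1621 0.1277] zmax 0.1355
  stud [214.9 180.6] 55 [0.5916 0.0871 0.1274] zmax 0.1342
  stud [182.3 198.8] 58 [0.5376 0.1828 0.1274] zmax 0.1371
  stud [207.4 205.8] 58 [0.5163 0.1089 0.1279] zmax 0.1408
  sock [319.6 213.8] 55 [ 0.4995 -0.2335  0.0464]
  sock [335.5 219.5] 42 [ 0.4811 -0.2821  0.0483]
  sock [356.4 226.3] 78 [ 0.4596 -0.3469  0.0462]
  sock [297.2 238.9] 123 [ 0.4218 -0.1613  0.0511]
  sock [301.8 244.1] 19 [ 0.4056 -0.175   0.052 ]
  rail [ 0.4799 -0.2903] [0.2849 0.2824] 88.68387603759766
scene bar 471 [ 0.476 -0.285] [0.0137 0.1503] 61.761505126953125 z [0.131  0.136  0.1387]
 dir -28.144075394414838 mean [ 0.4811 -0.288   0.1355]
 flange [0.5608 0.1409] 0.07697951048612595 z 0.11256043066644439
  stud [297.1 120.7] 73 [0.5359 0.1851 0.1285] zmax 0.1374
  stud [274.7 136. ] 77 [0.5149 0.1109 0.1282] zmax 0.1363
  stud [319.6 137.7] 80 [0.6106 0.1643 0.1287] zmax 0.1379
  stud [296.9 153.9] 84 [0.5893 0.09   0.1286] zmax 0.1377
  sock [188.1 252.9] 104 [ 0.4971 -0.2297  0.0469]
  sock [171.8 264.9] 16 [ 0.485  -0.2728  0.0473]
  sock [161.6 271.1] 64 [ 0.476  -0.2967  0.0484]
  sock [141.6 283.7] 162 [ 0.4579 -0.3422  0.0466]
  rail [ 0.469 -0.272] [0.2086 0.199 ] 40.033042907714844
```

View pics/c1.png

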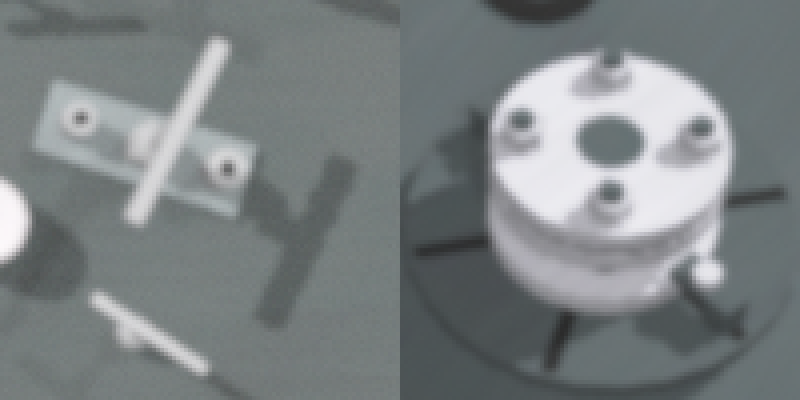

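The crop confirms the large grey T-wrench standing on the rail between its two spare sockets. The small grey one stands loose beside it. The studs sit around the flange centre at about (0.5635, 0.1364). I'm moving to a point above the wrench.

```bash
r='[-0.07,-0.074,0,0,0,0]'; python3 -m creep '[[-0.07,-0.074,0,0,0,0],[-0.07,-0.074,0,0,0,0],[-0.07,-0.074,0,0,0,0],[-0.07,-0.074,0,0,0,0],[-0.07,-0.074,0,0,0,0],[-0.07,-0.074,0,0,0,0],[-0.07,-0.074,0,0,0,0],[-0.07,-0.074,0,0,0,0],[-0.07,-0.074,0,0,0,0],[-0.07,-0.074,0,0,0,0],[-0.07,-0.074,0,0,0,0],[-0.07,-0.074,0,0,0,0]]' 50
python3 -m creep '[[-0.0426,-0.0902,0,0,0,0],[-0.0426,-0.0902,0,0,0,0],[-0.0426,-0.0902,0,0,0,0],[-0.0426,-0.0902,0,0,0,0],[-0.0426,-0.0902,0,0,0,0],[-0.0426,-0.0902,0,0,0,0],[-0.0426,-0.0902,0,0,0,0],[-0.0426,-0.0902,0,0,0,0],[-0.0426,-0.0902,0,0,0,0],[-0.0426,-0.0902,0,0,0,0],[-0.0426,-0.0902,0,0,0,0.048],[-0.0426,-0.0902,0,0,0,0.048]]'
python3 -m creep '[[0,0,0,0,0,0]]'
python3 -c "
from h import *
st()"
```

```text
clock: 1.1
ee_pos: [0.4066, 0.1842, 0.2053]
tcp_rot: [0.0, 0.145, 0.989, 0.0]
force: [1.1, -0.4, -0.4]
gripper_width: 0.0502
clock: 2.1
ee_pos: [0.4741, -0.2896, 0.205]
tcp_rot: [-0.0, 0.246, 0.969, 0.0]
force: [0.8, 1.0, 1.5]
gripper_width: 0.0499
clock: 2.18
ee_pos: [0.4737, -0.2934, 0.205]
tcp_rot: [-0.0, 0.248, 0.969, -0.001]
force: [-0.4, 0.5, 0.2]
gripper_width: 0.0505
t 2.18 p [ 0.4737 -0.2934  0.205 ] x [-0.877  0.48  -0.   ] y [ 0.48   0.877 -0.002] z [-0.    -0.002 -1.   ] F [-0.4   0.45  0.22] M [-0.014 -0.021 -0.009] w 0.0505 q [-7.570e-01  2.900e-02  1.798e+00 -1.000e-03  1.314e+00 -1.827e+00]
```

```bash
python3 -m creep '[[0,0.016,0.04,0,0,0],[0,0,0.08,0,0,0],[0,0,0.08,0,0,0],[0,0,0.04,0,0,0],[0,0,0.02,0,0,0],[0,0,0,0,0,0]]'
python3 -m creep '[[0,0,0,0,0,0],[0,0,0,0,0,0],[0,0,0,0,0,0],[0,0,0,0,0,0],[0,0,0,0,0,0],[0,0,0,0,0,0]]' 5 40
python3 - <<'E'
from h import *
st()
c=cam("top"); s=cam("scene")
cv2.imwrite("pics/g1.png",np.hstack([cv2.resize(c["pixels"][165:265,290:390,::-1],(400,400),interpolation=3),cv2.resize(s["pixels"][200:300,110:210,::-1],(400,400),interpolation=3)]))
E
```

```text
clock: 2.68
ee_pos: [0.4759, -0.2806, 0.0992]
tcp_rot: [-0.002, 0.243, 0.97, 0.001]
force: [-0.0, -0.1, 0.2]
gripper_width: 0.0502
clock: 3.18
ee_pos: [0.4775, -0.2824, 0.1021]
tcp_rot: [0.001, 0.243, 0.97, -0.0]
force: [3.3, 5.9, -2.9]
gripper_width: 0.0139
t 3.18 p [ 0.4775 -0.2824  0.1021] x [-0.881  0.472 -0.001] y [ 0.472  0.881 -0.   ] z [ 0.001 -0.001 -1.   ] F [ 3.27  5.9  -2.92] M [ 1.844 -0.949  0.046] w 0.0139 q [-0.738  0.142  1.879  0.     1.12  -1.817]
```

View pics/g1.png

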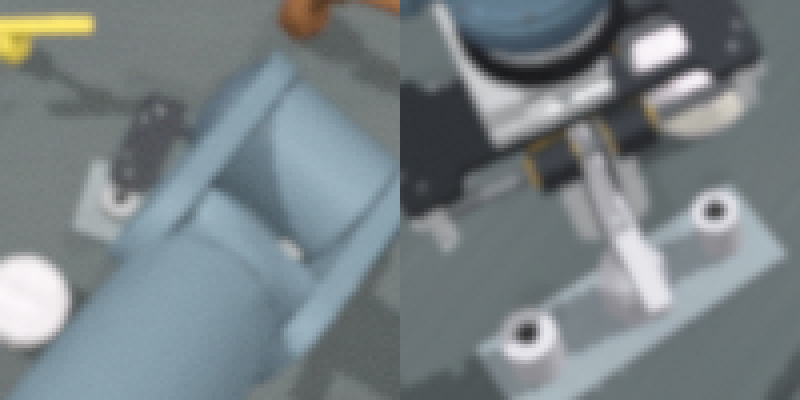

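```bash
python3 -m creep '[[0,0,0,0,0,0],[0,0,0,0,0,0],[0,0,0,0,0,0]]'; python3 -c "
from h import *
st()"; python3 -m creep '[[0,0,-0.01,0,0,0],[0,0,-0.01,0,0,0],[0,0,0,0,0,0],[0,0,0,0,0,0]]'; python3 -c "
from h import *
st()"
```

```text
clock: 3.53
ee_pos: [0.4774, -0.2823, 0.1019]
tcp_rot: [0.0, 0.243, 0.97, -0.0]
force: [-0.1, 0.1, 3.3]
gripper_width: 0.0137
t 3.53 p [ 0.4774 -0.2823  0.1019] x [-0.881  0.472 -0.001] y [ 0.472  0.881 -0.   ] z [ 0.    -0.001 -1.   ] F [-0.13  0.08  3.3 ] M [-0.064  0.11   0.012] w 0.0137 q [-0.738  0.142  1.879 -0.     1.12  -1.817]
clock: 3.87
ee_pos: [0.4771, -0.2819, 0.1093]
tcp_rot: [-0.0, 0.243, 0.97, 0.0]
force: [0.3, 0.3, -2.2]
gripper_width: 0.0136
t 3.87 p [ 0.4771 -0.2819  0.1093] x [-0.881  0.472  0.   ] y [0.472 0.881 0.   ] z [-0.  0. -1.] F [ 0.25  0.35 -2.16] M [0.031 0.01  0.014] w 0.0136 q [-0.738  0.132  1.875  0.     1.135 -1.817]
```

```bash
python3 -m creep '[[0,0,-0.04,0,0,0],[0,0,-0.08,0,0,0],[0,0,-0.09,0,0,0],[0,0,-0.09,0,0,0],[0,0,-0.05,0,0,0]]' 
python3 -m creep '[[0.0192,0.0949,0,0,0,0],[0.0192,0.0949,0,0,0,0],[0.0192,0.0949,0,0,0,0],[0.0192,0.0949,0,0,0,0],[0.0192,0.0949,0,0,0,0],[0.0192,0.0949,0,0,0,0],[0.0192,0.0949,0,0,0,0],[0.0192,0.0949,0,0,0,0],[0.0192,0.0949,0,0,0,0],[0.0192,0.0949,0,0,0,0],[0.0192,0.0949,0,0,0,0],[0.0192,0.0949,0,0,0,0]]'
python3 -m creep '[[0,0,0,0,0,0],[0,0,0,0,0,0],[0,0,0,0,0,0],[0,0,0,0,0,0]]'
python3 - <<'E'
from h import *
st()
c=cam("top"); s=cam("scene"); np.savez("top1.npz",px=c["pixels"],P=cloud(c)); np.savez("scene1.npz",px=s["pixels"],P=cloud(s))
cv2.imwrite("pics/g2.png",np.hstack([cv2.resize(c["pixels"][130:230,150:250,::-1],(400,400),interpolation=3),cv2.resize(s["pixels"][30:180,225:375,::-1],(400,400),interpolation=3)]))
E
```

```text
clock: 4.28
ee_pos: [0.4782, -0.2829, 0.2538]
tcp_rot: [0.002, 0.243, 0.97, -0.001]
force: [0.3, -0.9, -1.6]
gripper_width: 0.0135
clock: 5.28
ee_pos: [0.6109, 0.165, 0.2488]
tcp_rot: [-0.0, 0.243, 0.97, -0.0]
force: [0.4, -0.5, -2.4]
gripper_width: 0.0136
clock: 5.62
ee_pos: [0.6108, 0.1619, 0.2491]
tcp_rot: [-0.0, 0.244, 0.97, -0.0]
force: [0.0, -0.2, -2.7]
gripper_width: 0.0138
t 5.62 p [0.6108 0.1619 0.2491] x [-0.881  0.473  0.001] y [ 0.473  0.881 -0.001] z [-0.001 -0.    -1.   ] F [ 0.02 -0.23 -2.75] M [-0.045 -0.029  0.064] w 0.0138 q [ 0.08   0.171  1.563 -0.     1.408 -0.998]
```

View pics/g2.png

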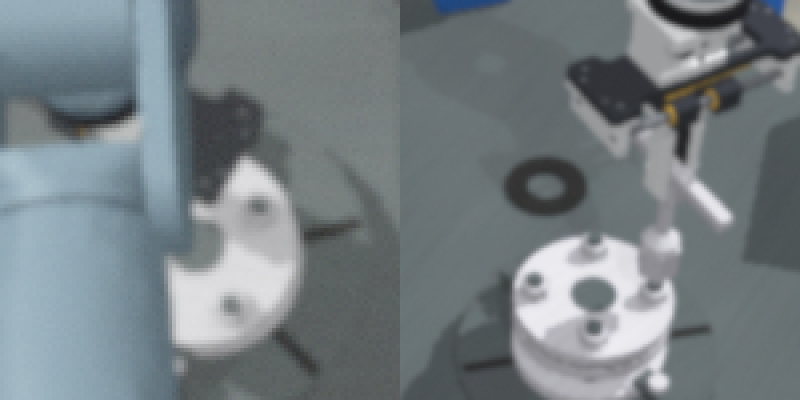

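The wrench is held with its mouth just above stud 1, at about (658,285) in the crop. Next I'll measure the socket axis against the stud in the same camera.

Run:
```python
from h import *
from scipy.optimize import least_squares
D=np.load("scene1.npz"); P=D["P"]; T=np.array([.6108,.1619,.2491])
m=(np.hypot(P[...,0]-T[0],P[...,1]-T[1])<.03)&(P[...,2]>.163)&(P[...,2]<.197)
q=P[m]; print(m.sum(), q.min(0).round(4),q.max(0).round(4))
a=np.array([.843,.538])/1.0; a/=np.linalg.norm(a); b=np.array([-a[1],a[0]])
# silhouette centre across view, nearest along view
L=[]
for v in range(384):
    k=np.where(m[v])[0]
    if len(k)>5:
        w=P[v,k][:,:2]@a; L.append(((w.min()+w.max())/2,w.max()-w.min()))
L=np.array(L); print("sil",np.median(L,0),"TCP",T[:2]@a,"stud",np.array([.6106,.1643])@a)
f=least_squares(lambda c:np.hypot(q[:,0]-c[0],q[:,1]-c[1])-.0178,T[:2],loss="soft_l1",f_scale=.002); print("axis fit",f.x, "std",np.std(f.fun))
# bar ends
x=np.array([-.881,.473]); y=np.array([.473,.881])
m=(abs((P[...,:2]-T[:2])@y)<.012)&(P[...,2]>.262)&(P[...,2]<.29)&(abs((P[...,:2]-T[:2])@x)<.1)
s=(P[m][:,:2]-T[:2])@x; print("bar x",np.percentile(s,[0,1,99,100]).round(4),len(s),"y",np.median((P[m][:,:2]-T[:2])@y))
```

```text
173 [0.5914 0.1434 0.1634] [0.6297 0.1699 0.1969]
sil [0.60138057 0.03232548] TCP 0.6019786086454818 stud 0.6031011564482226
axis fit [0.61008808 0.16322123] std 0.001622203571027919
bar x [-0.0764 -0.0749  0.0544  0.0602] 343 y -0.003987827916149418
```

```bash
python3 -m creep '[[0,0.0033,0.02,0,0,0],[0,0,0.02,0,0,0],[0,0,0.01,0,0,0],[0,0,0.005,0,0,0],[0,0,0,0,0,0],[0,0,0,0,0,0]]'; python3 -c "
from h import *
st()"; python3 -m creep '[[0,0,0.004,0,0,0],[0,0,0.004,0,0,0],[0,0,0.003,0,0,0],[0,0,0,0,0,0]]';python3 -c "
from h import *
st()"
```

```text
clock: 6.22
ee_pos: [0.6117, 0.1641, 0.2273]
tcp_rot: [-0.0, 0.243, 0.97, -0.0]
force: [-0.2, -0.4, -2.0]
gripper_width: 0.0133
t 6.22 p [0.6117 0.1641 0.2273] x [-0.881  0.472  0.   ] y [ 0.472  0.881 -0.   ] z [-0. -0. -1.] F [-0.22 -0.36 -2.03] M [ 0.026 -0.049  0.014] w 0.0133 q [ 0.083  0.19   1.582 -0.     1.37  -0.996]
clock: 6.55
ee_pos: [0.6116, 0.1642, 0.2228]
tcp_rot: [-0.0, 0.243, 0.97, -0.0]
force: [-0.4, -0.2, -3.1]
gripper_width: 0.0139
t 6.55 p [0.6116 0.1642 0.2228] x [-0.881  0.472  0.   ] y [ 0.472  0.881 -0.   ] z [-0. -0. -1.] F [-0.36 -0.19 -3.08] M [ 0.032  0.01  -0.025] w 0.0139 q [ 0.083  0.193  1.587  0.     1.362 -0.996]
```

```bash
for i in 1 2; do python3 -m creep '[[0,0,0.003,0,0,0],[0,0,0.002,0,0,0],[0,0,0,0,0,0]]' | grep -E 'pos|force'; done; python3 -m creep '[[0,0,0.003,0,0,0],[0,0,0,0,0,0]]';python3 -c "
from h import *
st()"
```

```text
ee_pos: [0.6116, 0.1641, 0.2208]
force: [0.7, 0.4, -2.8]
ee_pos: [0.6116, 0.1641, 0.2188]
force: [0.3, -0.0, -3.0]
clock: 7.22
ee_pos: [0.6118, 0.1642, 0.2179]
tcp_rot: [0.0, 0.243, 0.97, 0.0]
force: [-0.6, -1.2, -2.8]
gripper_width: 0.0141
t 7.22 p [0.6118 0.1642 0.2179] x [-0.881  0.472 -0.   ] y [0.472 0.881 0.   ] z [ 0.  0. -1.] F [-0.63 -1.19 -2.79] M [ 0.014  0.027 -0.062] w 0.0141 q [ 0.083  0.197  1.591  0.     1.353 -0.995]
```

```bash
for i in 1 2 3; do python3 -m creep '[[0,0,0.003,0,0,0],[0,0,0.002,0,0,0],[0,0,0,0,0,0]]' | grep -E 'pos|force'; done; python3 -c "
from h import *
st()"
```

```text
ee_pos: [0.6121, 0.1642, 0.2177]
force: [-2.6, -0.7, 4.9]
ee_pos: [0.6124, 0.1641, 0.2175]
force: [-4.6, -1.1, 11.0]
ee_pos: [0.6134, 0.1637, 0.2171]
force: [-4.9, -1.9, 15.4]
t 7.97 p [0.6134 0.1637 0.2171] x [-0.882  0.472 -0.005] y [0.472 0.882 0.002] z [ 0.005 -0.001 -1.   ] F [-4.92 -1.92 15.43] M [-0.457  1.343  0.007] w 0.0139 q [ 8.300e-02  1.980e-01  1.591e+00 -1.000e-03  1.347e+00 -9.960e-01]
```

```bash
python3 -m creep '[[0,0,-0.008,0,0,0],[0,0,0,0,0,0]]' | grep -E 'pos|force'; for i in 1 2 3 4 5; do python3 -m creep '[[0,0,0,0,0,0.0333],[0,0,0,0,0,0.0333],[0,0,0,0,0,0.0333]]' | grep -E 'pos|force';  python3 -c "
from h import *
s=robot.state(); print(s['wrist_torque'],s['qpos'][5])"; done
```

```text
ee_pos: [0.6129, 0.1641, 0.2173]
force: [-0.4, -0.4, 8.6]
ee_pos: [0.6126, 0.164, 0.2173]
force: [-1.4, -2.3, 8.7]
[-0.23560732  0.58576704  0.05267512] -0.7829866214941064
ee_pos: [0.6124, 0.164, 0.2172]
force: [-2.1, -1.9, 8.9]
[-0.32333062  0.69078931  0.13238774] -0.5737447820164614
ee_pos: [0.6123, 0.164, 0.2172]
force: [-3.2, -0.4, 8.2]
[-0.27650111  0.83084048  0.0861512 ] -0.36450680617483366
ee_pos: [0.6118, 0.164, 0.2171]
force: [-4.8, -1.0, 10.6]
[-0.27040111  1.23498038  0.04547345] -0.15529084684243438
ee_pos: [0.6114, 0.1643, 0.2169]
force: [-4.9, -1.1, 9.5]
[-0.0716037   1.40543783  0.09035109] 0.05387949707877562
```

```bash
cat > p.py <<'E'
from h import *
s=robot.state(); r=R.from_quat(s["tcp_rot"],scalar_first=True)
print("t%.2f"%s["clock"],"p",np.round(np.array(s["ee_pos"])*1e3,1),"Ftool",np.round(r.inv().apply(s["force"]),1),"Mtool",np.round(r.inv().apply(s["wrist_torque"]),3),"q6 %.3f"%s["qpos"][5],"yaw %.1f"%np.degrees(np.arctan2(r.as_matrix()[1,1],r.as_matrix()[0,1])))
E
python3 -m creep '[[0,0,-0.0138,0,0,0],[0,0,0,0,0,0],[0,0,0,0,0,0]]' >/dev/null; python3 p.py
python3 -m creep '[[0.009,0,0,0,0,0],[0.0085,0,0,0,0,0],[0,0,0,0,0,0],[0,0,0,0,0,0]]' >/dev/null; python3 p.py
python3 -m creep '[[-0.018,0,0,0,0,0],[-0.017,0,0,0,0,0],[0,0,0,0,0,0],[0,0,0,0,0,0]]' >/dev/null; python3 p.py
python3 -m creep '[[0.0175,0.009,0,0,0,0],[0,0.01,0,0,0,0],[0,0,0,0,0,0],[0,0,0,0,0,0]]' >/dev/null; python3 p.py
python3 -m creep '[[0,-0.018,0,0,0,0],[0,-0.02,0,0,0,0],[0,0,0,0,0,0],[0,0,0,0,0,0]]' >/dev/null; python3 p.py
python3 -m creep '[[0,0.019,0,0,0,0],[0,0,0,0,0,0],[0,0,0,0,0,0]]' >/dev/null; python3 p.py
```

```text
t9.63 p [611.5 164.1 219.8] Ftool [ 0.2 -0.5  1.8] Mtool [ 0.049 -0.115 -0.026] q6 0.050 yaw 1.9
t9.97 p [611.3 171.4 220.1] Ftool [1.2 0.  2.4] Mtool [ 0.031 -0.075 -0.02 ] q6 0.062 yaw 1.9
t10.30 p [611.7 157.3 220.2] Ftool [ 4.3 -0.2  4.2] Mtool [ 0.114  1.061 -0.03 ] q6 0.039 yaw 1.8
t10.63 p [617.9 163.8 220. ] Ftool [-0.2 -4.2  2.1] Mtool [ 1.569 -0.248 -0.081] q6 0.050 yaw 1.9
t10.97 p [604.7 163.4 221.3] Ftool [-1.2  2.   3.1] Mtool [-0.608 -0.473 -0.003] q6 0.051 yaw 1.9
t11.22 p [611.9 164.2 220.4] Ftool [ 0.1 -0.2  3.2] Mtool [ 0.09  -0.024  0.017] q6 0.051 yaw 1.9
```

```bash
python3 -m creep '[[0.0055,-0.0023,0,0,0,0],[0,0,0,0,0,0],[0,0,0,0,0,0]]' - 60 >/dev/null; python3 p.py
python3 -m creep '[[0.0165,0,0,0,0,0],[0,0,0,0,0,0],[0,0,0,0,0,0]]' >/dev/null; python3 p.py
python3 -m creep '[[-0.0165,0,0,0,0,0],[-0.0165,0,0,0,0,0],[0,0,0,0,0,0],[0,0,0,0,0,0]]' >/dev/null; python3 p.py
python3 -m creep '[[0.0165,0,0,0,0,0],[0,0,0,0,0,0],[0,0,0,0,0,0]]' >/dev/null; python3 p.py
```

```text
t11.47 p [610.5 166.5 220.4] Ftool [ 0.1 -0.6  2.1] Mtool [ 0.081 -0.047  0.008] q6 0.054 yaw 1.9
t11.72 p [610.4 171.4 220.3] Ftool [-5.3 -0.2  3.6] Mtool [ 0.069 -1.662  0.046] q6 0.065 yaw 1.9
t12.05 p [610.9 159.9 220.6] Ftool [ 1.7 -0.2  3.4] Mtool [0.112 0.334 0.055] q6 0.044 yaw 1.8
t12.30 p [610.7 166.7 220.6] Ftool [ 0.6 -0.2  3.1] Mtool [ 0.031 -0.037  0.005] q6 0.054 yaw 1.9
```

```bash
python3 -m creep '[[-0.0035,0,0.006,0,0,0],[0,0,0.006,0,0,0],[0,0,0,0,0,0]]' >/dev/null; python3 p.py
for i in 1 2 3 4 5; do python3 -m creep '[[0,0,0,0,0,0.0333],[0,0,0,0,0,0.0333],[0,0,0,0,0,0.0333]]' >/dev/null; python3 p.py; done
```

```text
t12.55 p [610.5 164.8 214.9] Ftool [-0.6  0.2  3.1] Mtool [-0.047 -0.096  0.045] q6 0.052 yaw 1.9
t12.80 p [610.7 165.  215.6] Ftool [-0.2 -0.9  3.4] Mtool [0.124 0.067 0.001] q6 0.265 yaw -10.3
t13.05 p [610.4 165.1 215.5] Ftool [ 0.7 -1.5  2.5] Mtool [ 0.323  0.008 -0.163] q6 0.474 yaw -22.3
t13.30 p [610.2 165.2 215.5] Ftool [ 0.  -1.9  2.3] Mtool [ 0.517 -0.079 -0.093] q6 0.683 yaw -34.3
t13.55 p [610.  165.4 215.5] Ftool [-0.  -2.1  1.5] Mtool [ 0.765 -0.254 -0.164] q6 0.892 yaw -46.3
t13.80 p [609.8 165.6 215.4] Ftool [-0.6 -2.8  2.4] Mtool [ 0.894 -0.38  -0.133] q6 1.101 yaw -58.2
```

```bash
for i in 1 2 3 ; do python3 -m creep '[[0,0,0.004,0,0,0],[0,0,0.003,0,0,0],[0,0,0,0,0,0]]' >/dev/null; python3 p.py; done
```

```text
t14.05 p [610.1 165.7 214.4] Ftool [-3.1 -4.2 -4.4] Mtool [ 1.372e+00 -1.072e+00 -1.000e-03] q6 1.096 yaw -57.9
t14.30 p [610.3 165.8 213.4] Ftool [ -5.6  -6.1 -11. ] Mtool [ 1.646 -1.69  -0.032] q6 1.096 yaw -57.9
t14.55 p [610.9 166.  212.3] Ftool [ -5.9  -7.3 -15.6] Mtool [ 1.928 -1.937 -0.012] q6 1.096 yaw -57.9
```

```bash
python3 -m creep '[[-0.003,-0.004,-0.006,0,0,0],[0,0,0,0,0,0],[0,0,0,0,0,0]]' >/dev/null; python3 p.py
python3 -m creep '[[-0.002,-0.002,0,0,0,0],[0,0,0,0,0,0],[0,0,0,0,0,0]]' >/dev/null; python3 p.py
```

```text
t14.80 p [609.9 166.  212.4] Ftool [-1.4 -3.9 -7.6] Mtool [ 0.873 -0.616 -0.014] q6 1.098 yaw -58.0
t15.05 p [609.5 166.1 212.5] Ftool [ 0.3 -2.8 -7.4] Mtool [ 0.473 -0.179 -0.038] q6 1.098 yaw -58.0
```

Run:
```python
from h import *
s=cam("scene"); P=cloud(s); np.savez("scene2.npz",px=s["pixels"],P=P)
cv2.imwrite("pics/g3.png",cv2.resize(s["pixels"][50:160,250:400,::-1],(800,587),interpolation=3))
sx=robot.state(); T=np.array(sx["ee_pos"]); r=R.from_quat(sx["tcp_rot"],scalar_first=True).as_matrix()
d=P-T
for nm,DD,TT in(("now",P,T),):
    u=d@r[:,0]; w=d@r[:,1]
    m=(abs(w)<.015)&(abs(u)>.02)&(abs(u)<.08)&(d[...,2]>0.0)&(d[...,2]<.06)
    for sg in(1,-1):
        k=m&(u*sg>0)
        if k.sum()>5: print(sg,k.sum(),np.percentile(d[k][:,2],[5,50,95]).round(4),np.percentile(u[k],[1,99]).round(4))
D=np.load("scene1.npz")["P"]; T1=np.array([.6108,.1619,.2491]); d=D-T1; u=d[...,:2]@np.array([-.881,.473]); w=d[...,:2]@np.array([.473,.881])
m=(abs(w)<.015)&(abs(u)>.02)&(abs(u)<.08)&(d[...,2]>0)&(d[...,2]<.06)
for sg in(1,-1):
    k=m&(u*sg>0)
    if k.sum()>5: print("old",sg,k.sum(),np.percentile(d[k][:,2],[5,50,95]).round(4))
```

```text
1 98 [0.0243 0.0317 0.0381] [0.0207 0.072 ]
-1 190 [0.0209 0.0313 0.0352] [-0.0762 -0.0239]
old 1 46 [0.0232 0.0321 0.0365]
old -1 191 [0.0243 0.0334 0.0364]
```

View pics/g3.png

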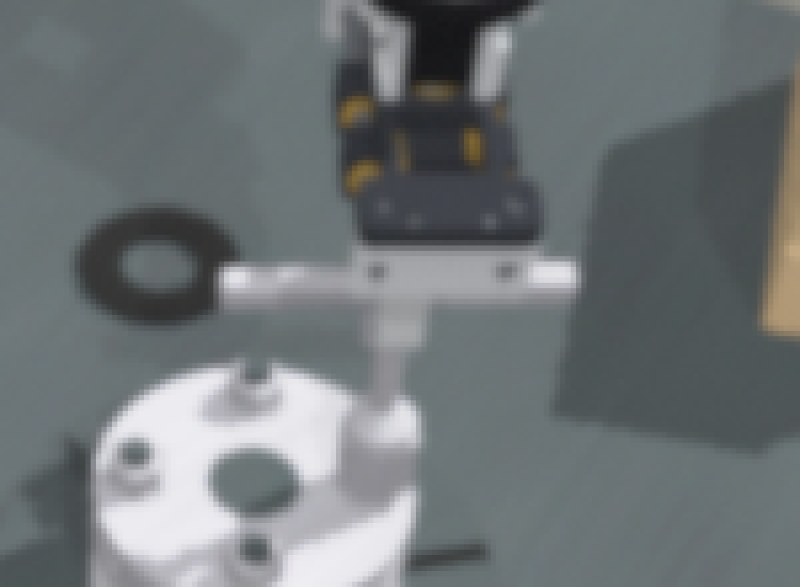

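The picture shows the socket over stud 1, partly on the nut, with the bar not slipped up in the grip. I'll wiggle it down.

```bash
python3 -m creep '[[0,-0.003,0,0,0,-0.03],[0,0,0,0,0,0],[0,0,0,0,0,0]]' >/dev/null; python3 p.py
python3 -m creep '[[0,0,0.003,0,0,-0.03],[0,0,0,0,0,0],[0,0,0,0,0,0]]' >/dev/null; python3 p.py
python3 -m creep '[[0,0,0.003,0,0,-0.03],[0,0,0,0,0,0],[0,0,0,0,0,0]]' >/dev/null; python3 p.py
```

```text
t15.35 p [609.4 166.4 212.4] Ftool [ 0.3  1.7 -5.8] Mtool [-0.17  -0.191 -0.076] q6 1.037 yaw -54.4
t15.60 p [609.6 166.3 212.3] Ftool [ -0.3  -0.1 -10.3] Mtool [ 0.08  -0.565 -0.055] q6 0.974 yaw -50.8
t15.85 p [609.7 166.3 212.3] Ftool [ -1.9  -1.1 -14.7] Mtool [ 0.327 -0.945 -0.04 ] q6 0.912 yaw -47.2
```

```bash
python3 - <<'E'
from h import *
for n,S,off in(("top",[(.6119,.1621),(.5916,.0871),(.5376,.1828),(.5163,.1089)],0),("scene",[(.5359,.1851),(.5149,.1109),(.6106,.1643),(.5893,.09)],0)):
    P=np.load(n+".npz")["P"]
    for s in S:
        r=np.hypot(P[...,0]-s[0],P[...,1]-s[1]); q=P[r<.02]; 
        h=np.histogram(q[:,2]*1e3,bins=np.arange(106,144,2)); print(n,s,h[0])
    f=P[(abs(P[...,0]-.5635)<.06)&(abs(P[...,1]-.1364)<.02)&(P[...,2]>.1)][:,2]; print("flange z",np.median(f))
    m=(abs(P[...,0]-.4785)<.1)&(abs(P[...,1]+.288)<.1)&(abs(P[...,2]-.01)<.004)
    print("rail top z",np.median(P[m][:,2]))
E
python3 -m creep '[[0,0,-0.006,0,0,0],[0,0,0,0,0,0]]' >/dev/null; python3 p.py
```

```text
top (0.6119, 0.1621) [ 4 12 24 21 10  3  1  3  5 13 10 13  6  5  3  0  0  0]
top (0.5916, 0.0871) [ 6 20 22 11 15  4  3  0 11  9 14  7  6  7  1  0  0  0]
top (0.5376, 0.1828) [ 6 15 19 17 15  4  3  5 10 12  6 10  7  2  5  1  0  0]
top (0.5163, 0.1089) [ 7 14 20 25  9  3  2  4  8  8 11 10  6  8  2  0  0  1]
flange z 0.11160031217909361
rail top z 0.009719607451524004
scene (0.5359, 0.1851) [ 0  2 17 31 26 16  5  8  8  6  8 14  9 13  6  1  0  0]
scene (0.5149, 0.1109) [ 0  4 22 40 25  8  5  5  9 11 13 12  8 11  6  2  0  0]
scene (0.6106, 0.1643) [ 0  6 20 38 25  8  6  5  6 11 17 11  7 12  8  3  0  0]
scene (0.5893, 0.09) [ 4  9 18 43 22  9  6  4  9  7 24 11  8 10  7  4  0  0]
flange z 0.11295608003652119
rail top z 0.011053012881195423
t16.02 p [609.4 166.3 212.4] Ftool [-0.1  2.8 -7.5] Mtool [-0.467 -0.176 -0.005] q6 0.912 yaw -47.2
```

```bash
for i in 1 2 3 4; do python3 -m creep '[[0,0,0,0,0,-0.0333],[0,0,0,0,0,-0.0333],[0,0,0,0,0,-0.0333]]' >/dev/null; python3 p.py; done
```

```text
t16.27 p [609.6 166.2 212.4] Ftool [-0.7  2.7 -7.8] Mtool [-0.529 -0.276  0.099] q6 0.700 yaw -35.0
t16.52 p [609.8 166.1 212.4] Ftool [-0.7  3.  -6.2] Mtool [-0.615 -0.317  0.086] q6 0.491 yaw -23.1
t16.77 p [609.9 166.1 212.4] Ftool [-0.6  2.7 -7.5] Mtool [-0.649 -0.516  0.112] q6 0.281 yaw -11.1
t17.02 p [610.1 166.1 212.5] Ftool [-2.1  2.6 -7.4] Mtool [-0.779 -0.582  0.037] q6 0.072 yaw 0.9
```

Run:
```python
from h import *
for n,T in(("scene1.npz",(.6101,.1632,.2491)),("scene2.npz",(.609,.166,.2124))):
    P=np.load(n)["P"]; r=np.hypot(P[...,0]-T[0],P[...,1]-T[1])
    for v in range(60,165):
        k=np.where((r[v]<.022)&(P[v,:,2]>.115)&(P[v,:,2]<.235))[0]
        if len(k)>1: q=P[v,k]; print(n[:6],v,len(k),"w %.1f"%(1e3*np.ptp(q[:,:2]@np.array([.843,.538]))),"z-T",(1e3*(np.median(q[:,2])-T[2])).round(1),"z",(1e3*np.median(q[:,2])).round(1), "rmin %.1f"%(1e3*np.median(r[v,k])))
```

```text
scene1 108 2 w 9.0 z-T -15.0 z 234.1 rmin 6.4
scene1 109 4 w 11.1 z-T -17.6 z 231.5 rmin 6.3
scene1 110 6 w 11.0 z-T -21.1 z 228.0 rmin 7.0
scene1 111 6 w 10.6 z-T -23.0 z 226.1 rmin 7.0
scene1 112 6 w 11.4 z-T -26.3 z 222.8 rmin 6.6
scene1 113 6 w 12.3 z-T -29.2 z 219.9 rmin 6.9
scene1 114 6 w 8.9 z-T -33.1 z 216.0 rmin 6.7
scene1 115 9 w 18.3 z-T -38.4 z 210.7 rmin 7.9
scene1 116 12 w 24.8 z-T -42.2 z 206.9 rmin 8.1
scene1 117 14 w 29.1 z-T -45.4 z 203.7 rmin 8.6
scene1 118 15 w 31.0 z-T -47.1 z 202.0 rmin 10.9
scene1 119 15 w 31.6 z-T -47.8 z 201.3 rmin 11.5
scene1 120 15 w 32.1 z-T -49.3 z 199.8 rmin 12.1
scene1 121 15 w 32.6 z-T -51.8 z 197.3 rmin 13.7
scene1 122 16 w 32.4 z-T -52.3 z 196.8 rmin 15.6
scene1 123 15 w 32.2 z-T -54.3 z 194.8 rmin 16.7
scene1 124 16 w 32.8 z-T -56.7 z 192.4 rmin 17.7
scene1 125 16 w 32.5 z-T -59.9 z 189.2 rmin 17.3
scene1 126 15 w 33.4 z-T -63.3 z 185.8 rmin 17.6
scene1 127 15 w 31.2 z-T -66.4 z 182.7 rmin 17.7
scene1 128 15 w 32.3 z-T -69.8 z 179.3 rmin 18.3
scene1 129 15 w 32.6 z-T -72.4 z 176.7 rmin 18.5
scene1 130 14 w 32.5 z-T -77.1 z 172.0 rmi
[... 2045 characters left out ...]
.3 z 159.1 rmin 14.2
scene2 133 15 w 31.4 z-T -56.5 z 155.9 rmin 15.7
scene2 134 15 w 31.2 z-T -60.0 z 152.4 rmin 15.7
scene2 135 15 w 31.6 z-T -63.0 z 149.4 rmin 16.1
scene2 136 15 w 31.7 z-T -68.1 z 144.3 rmin 15.5
scene2 137 15 w 32.9 z-T -69.2 z 143.2 rmin 15.2
scene2 138 16 w 36.5 z-T -77.5 z 134.9 rmin 15.5
scene2 139 15 w 33.9 z-T -79.0 z 133.4 rmin 15.2
scene2 140 14 w 31.1 z-T -82.3 z 130.1 rmin 14.9
scene2 141 14 w 32.1 z-T -86.9 z 125.5 rmin 15.9
scene2 142 12 w 29.5 z-T -88.2 z 124.2 rmin 15.1
scene2 143 8 w 24.7 z-T -90.1 z 122.3 rmin 15.0
scene2 144 3 w 7.4 z-T -97.1 z 115.3 rmin 12.5
scene2 145 5 w 32.1 z-T -96.1 z 116.3 rmin 19.7
scene2 146 2 w 2.4 z-T -97.0 z 115.4 rmin 17.8
```

```bash
python3 -m creep '[[0,0,-0.005,0,0,0],[0,0,0,0,0,0]]' >/dev/null; python3 p.py
for i in 1 2 3 4 5; do python3 -m creep '[[0,0,0,0,0,0.0333],[0,0,0,0,0,0.0333],[0,0,0,0,0,0.0333]]' >/dev/null; python3 p.py; done
```

```text
t17.18 p [609.9 166.1 212.6] Ftool [-1.8  6.   0.5] Mtool [-1.626 -0.503 -0.03 ] q6 0.076 yaw 0.7
t17.43 p [609.7 166.1 212.5] Ftool [ 0.2  5.5 -0.5] Mtool [-1.512 -0.185 -0.078] q6 0.289 yaw -11.5
t17.68 p [609.6 166.1 212.5] Ftool [ 0.7  5.  -1.1] Mtool [-1.376  0.077 -0.085] q6 0.498 yaw -23.5
t17.93 p [609.4 166.1 212.6] Ftool [ 1.7  3.5 -1.9] Mtool [-1.186  0.295 -0.049] q6 0.707 yaw -35.5
t18.18 p [609.2 166.2 212.6] Ftool [ 2.7  2.8 -0.6] Mtool [-0.996  0.509 -0.063] q6 0.917 yaw -47.5
t18.43 p [609.  166.4 212.5] Ftool [ 2.6  2.8 -1.6] Mtool [-0.708  0.563 -0.292] q6 1.126 yaw -59.4
```

```bash
python3 -m creep '[[0.002,0.0025,0,0,0,-0.03],[0,0,0,0,0,0],[0,0,0,0,0,0]]' >/dev/null; python3 p.py
python3 -m creep '[[0.0015,0.0015,0.004,0,0,-0.02],[0,0,0.002,0,0,0],[0,0,0,0,0,0]]' >/dev/null; python3 p.py
```

```text
t18.68 p [609.4 166.3 212.5] Ftool [ 1.3  1.9 -3.9] Mtool [-0.452  0.329 -0.038] q6 1.060 yaw -55.7
t18.93 p [610.  166.3 212.3] Ftool [ -2.1  -0.8 -12. ] Mtool [ 0.298 -0.68   0.03 ] q6 1.018 yaw -53.3
```

```bash
python3 -m creep '[[0,0,-0.006,0,0,0.03],[0,0,0,0,0,0.02],[0,0,0,0,0,0]]' >/dev/null; python3 p.py
python3 -m creep '[[0,0,0,0,0,0.02],[0,0,0,0,0,0],[0,0,0,0,0,0]]' >/dev/null; python3 p.py
python3 -m creep '[[0,0,0,0,0,0.0167],[0,0,0,0,0,0]]' >/dev/null; python3 p.py
python3 -m creep '[[0,0,0,0,0,0.0167],[0,0,0,0,0,0]]' >/dev/null; python3 p.py
```

```text
t19.18 p [609.6 166.3 212.4] Ftool [ 1.4  0.3 -4.5] Mtool [-0.181  0.099 -0.067] q6 1.123 yaw -59.3
t19.43 p [609.6 166.4 212.4] Ftool [ 1.4  1.  -4.9] Mtool [-0.124  0.094 -0.157] q6 1.163 yaw -61.6
t19.60 p [609.6 166.4 212.4] Ftool [ 0.3 -0.2 -5.6] Mtool [-0.122  0.072 -0.202] q6 1.198 yaw -63.7
t19.77 p [609.6 166.4 212.4] Ftool [ 0.1  0.5 -4.9] Mtool [-0.081  0.106 -0.209] q6 1.233 yaw -65.7
```

```bash
python3 -m creep '[[0,0,0.003,0,0,-0.0333],[0,0,-0.02,0,0,0],[0,0,-0.03,0,0,0],[0,0,-0.03,0,0,0],[-0.0684,0.001,0,0,0,0],[-0.0684,0.001,0,0,0,0],[-0.0684,0.001,0,0,0,0],[-0.0684,0.001,0,0,0,0],[0,0,0,0,0,-0.0556],[0,0,0,0,0,-0.0556],[0,0,0,0,0,-0.0556],[0,0,0,0,0,-0.0556]]' >/dev/null; python3 p.py
python3 -m creep '[[0,0,0,0,0,-0.0556],[0,0,0,0,0,-0.0556],[0,0,0,0,0,-0.0556],[0,0,0,0,0,-0.0556],[0,0,0,0,0,-0.0556],[0,0,0.01,0,0,0],[0,0,0.01,0,0,0],[0,0,0,0,0,0],[0,0,0,0,0,0]]' >/dev/null; python3 p.py
```

```text
t20.77 p [513.  112.9 243.1] Ftool [-0.6  0.3  3.1] Mtool [ 0.021 -0.115 -0.007] q6 0.606 yaw -34.7
t21.52 p [513.1 113.  234. ] Ftool [-0.1 -0.4  2.5] Mtool [ 0.031 -0.093 -0.037] q6 0.031 yaw -1.7
```

```bash
python3 -m creep '[[0,0.0023,0.015,0,0,0],[0,0,0.012,0,0,0],[0,0,0.008,0,0,0],[0,0,0,0,0,0],[0,0,0,0,0,0]]' >/dev/null; python3 p.py
python3 -m creep '[[0,0,0.004,0,0,0],[0,0,0.003,0,0,0],[0,0,0,0,0,0]]' >/dev/null; python3 p.py
python3 -m creep '[[0,0,0.004,0,0,0],[0,0,0.002,0,0,0],[0,0,0,0,0,0]]' >/dev/null; python3 p.py
```

```text
t21.93 p [514.3 112.9 220.1] Ftool [ 0.  -0.2  3.2] Mtool [ 0.115 -0.117  0.057] q6 0.029 yaw -1.6
t22.18 p [514.5 112.9 217.6] Ftool [-0.1  0.   2.3] Mtool [ 0.032 -0.04   0.01 ] q6 0.029 yaw -1.6
t22.43 p [514.5 112.8 215.2] Ftool [-0.4  0.6  2.5] Mtool [ 0.024 -0.157 -0.031] q6 0.029 yaw -1.6
```

```bash
for i in 1 2 3; do python3 -m creep '[[0,0,0.003,0,0,0],[0,0,0.002,0,0,0],[0,0,0,0,0,0]]' >/dev/null; python3 p.py; done
```

```text
t22.68 p [514.6 112.8 213.2] Ftool [-0.9  0.7  3.7] Mtool [-0.028 -0.286  0.035] q6 0.029 yaw -1.6
t22.93 p [514.6 112.8 211.2] Ftool [-1.9  0.1  2.5] Mtool [-0.064 -0.335  0.003] q6 0.029 yaw -1.6
t23.18 p [514.6 112.8 209.2] Ftool [-1.5  0.4  2.3] Mtool [-0.114 -0.488  0.027] q6 0.029 yaw -1.6
```

```bash
for i in 1 2 3; do python3 -m creep '[[-0.001,0,0.004,0,0,0],[0,0,0.002,0,0,0],[0,0,0,0,0,0]]' >/dev/null; python3 p.py; done
```

```text
t23.43 p [514.6 112.6 206.7] Ftool [-1.   0.1  4.2] Mtool [-0.146 -0.262  0.009] q6 0.028 yaw -1.6
t23.68 p [514.6 112.3 205.1] Ftool [ 0.4  0.  -0.8] Mtool [0.312 0.021 0.046] q6 0.027 yaw -1.6
t23.93 p [514.9 112.2 205. ] Ftool [  1.3  -4.8 -12.3] Mtool [1.48  0.111 0.082] q6 0.027 yaw -1.6
```

```bash
python3 -m creep '[[0,0,-0.009,0,0,0.04],[0,0,0,0,0,0.04]]' >/dev/null; python3 p.py; for i in 1 2 3 4; do python3 -m creep '[[0,0,0,0,0,0.04],[0,0,0,0,0,0.04]]' >/dev/null; python3 p.py; done
```

```text
t24.10 p [514.7 111.9 206.3] Ftool [ 1.7 -1.1  3.1] Mtool [ 0.248  0.036 -0.001] q6 0.198 yaw -11.4
t24.27 p [514.5 112.1 205.8] Ftool [0.  0.  0.7] Mtool [ 0.241  0.055 -0.137] q6 0.365 yaw -21.0
t24.43 p [514.3 112.1 205.8] Ftool [ 0.9 -0.8 -0.1] Mtool [ 0.44  -0.029 -0.03 ] q6 0.533 yaw -30.6
t24.60 p [514.2 112.2 205.8] Ftool [-0.  -2.5 -0. ] Mtool [ 0.534 -0.11  -0.093] q6 0.701 yaw -40.2
t24.77 p [514.1 112.3 205.8] Ftool [ 0.7 -1.2 -0. ] Mtool [ 0.609 -0.137 -0.113] q6 0.868 yaw -49.8
```

```bash
for i in 1 2 3 4; do python3 -m creep '[[0,0,0,0,0,0.035]]' >/dev/null; python3 p.py; done
```

```text
t24.85 p [514.  112.4 205.7] Ftool [-0.7 -1.8 -0.5] Mtool [ 0.692 -0.195 -0.238] q6 0.941 yaw -54.0
t24.93 p [514.  112.5 205.7] Ftool [ 0.2 -2.4 -0.4] Mtool [ 0.726 -0.246 -0.23 ] q6 1.014 yaw -58.2
t25.02 p [513.9 112.6 205.7] Ftool [-1.3 -2.1 -0.6] Mtool [ 0.751 -0.312 -0.324] q6 1.087 yaw -62.4
t25.10 p [513.9 112.6 205.7] Ftool [-0.3 -2.6 -0.3] Mtool [ 0.75  -0.325 -0.296] q6 1.160 yaw -66.6
```

```bash
python3 -m creep '[[0,0,0,0,0,-0.055],[0,0,-0.02,0,0,0],[0,0,-0.03,0,0,0],[0,0,-0.03,0,0,0],[0.0684,0.001,0,0,0,0],[0.0684,0.001,0,0,0,0],[0.0684,0.001,0,0,0,0],[0.0684,0.001,0,0,0,0],[0,0,0,0,0,-0.0556],[0,0,0,0,0,-0.0556],[0,0,0.01,0,0,-0.0556],[0,0,0.015,0,0,-0.0556]]' >/dev/null
python3 -m creep '[[0,0,0.01,0,0,0],[0,0,0.01,0,0,0],[0,0,0,0,0,0],[0,0,0,0,0,0]]' >/dev/null; python3 p.py
```

```text
t26.43 p [609.9 165.3 220. ] Ftool [ 0.8 -0.4  3.3] Mtool [ 0.025 -0.121  0.016] q6 0.666 yaw -33.2
```

```bash
python3 -m creep '[[0.0012,-0.0023,0.008,0,0,0],[0,0,0.006,0,0,0],[0,0,0,0,0,0]]' >/dev/null; python3 p.py; python3 -m creep '[[0,0,0.004,0,0,0],[0,0,0.003,0,0,0],[0,0,0,0,0,0]]' >/dev/null; python3 p.py
```

```text
t26.68 p [609.3 166.3 213.7] Ftool [ 0.2 -0.1  3.6] Mtool [-0.106  0.036 -0.034] q6 0.666 yaw -33.2
t26.93 p [609.5 166.2 211.2] Ftool [-0.6  0.1  3.5] Mtool [-0.106 -0.081 -0.019] q6 0.665 yaw -33.1
```

```bash
python3 -m creep '[[0,0,0.008,0,0,0],[0,0,0.006,0,0,0],[0,0,0,0,0,0]]' >/dev/null; python3 p.py; for i in 1 2 3 4; do python3 -m creep '[[0,0,0,0,0,0.035]]' >/dev/null; python3 p.py; done
```

```text
t27.18 p [609.5 166.2 205.3] Ftool [0.5 0.6 3.3] Mtool [-0.22   0.011 -0.006] q6 0.665 yaw -33.1
t27.27 p [609.8 166.2 205.7] Ftool [1.3 1.7 3.2] Mtool [-0.49   0.056  0.06 ] q6 0.740 yaw -37.4
t27.35 p [609.8 166.1 205.8] Ftool [1.2 1.1 3.6] Mtool [-0.346  0.082 -0.06 ] q6 0.815 yaw -41.7
t27.43 p [609.8 166.1 205.8] Ftool [1.2 1.  2.5] Mtool [-0.265  0.103 -0.327] q6 0.888 yaw -45.9
t27.52 p [609.7 166.2 205.8] Ftool [0.8 0.7 2.5] Mtool [-0.157  0.105 -0.252] q6 0.961 yaw -50.1
```

```bash
python3 -m creep '[[0,0,0,0,0,0.025]]' >/dev/null; python3 p.py; python3 -m creep '[[0,0,0,0,0,-0.05],[0,0,-0.02,0,0,0],[0,0,-0.03,0,0,0],[0,0,-0.03,0,0,0],[-0.05,-0.083,0,0,0,0],[-0.05,-0.083,0,0,0,0],[0,0,0,0,0,-0.0556],[0,0,0,0,0,-0.0556],[0,0,0,0,0,-0.0556],[0,0,0.01,0,0,-0.0556],[0,0,0.015,0,0,-0.0556],[0,0,0.01,0,0,-0.0556]]' >/dev/null
python3 -m creep '[[0,0,0.005,0,0,0],[0,0,0,0,0,0],[0,0,0,0,0,0]]' >/dev/null; python3 p.py
```

```text
t27.60 p [609.7 166.2 205.8] Ftool [0.9 1.  2.4] Mtool [-0.181  0.108 -0.24 ] q6 1.013 yaw -53.1
t28.85 p [535.1 187.5 222.7] Ftool [ 0.2 -0.5  2.7] Mtool [ 0.084 -0.058 -0.025] q6 0.260 yaw -7.1
```

```bash
python3 -m creep '[[0,0,0.01,0,0,0],[0,0,0.01,0,0,0],[0,0,0.003,0,0,0],[0,0,0,0,0,0]]' >/dev/null; python3 p.py; python3 -m creep '[[0,0,0.005,0,0,0],[0,0,0,0,0,0]]' >/dev/null; python3 p.py
```

```text
t29.18 p [535.7 187.2 213.4] Ftool [-1.3  1.9 -1.8] Mtool [-0.287 -0.449 -0.011] q6 0.258 yaw -6.9
t29.35 p [535.8 187.2 212.4] Ftool [-1.7  0.1 -6.3] Mtool [ 0.06  -0.562 -0.039] q6 0.258 yaw -6.9
```

```bash
for i in 1 2; do python3 -m creep '[[0,0,-0.012,0,0,0],[0,0,0,0,0,0.055],[0,0,0,0,0,0.055],[0,0,0.012,0,0,0],[0,0,0,0,0,0]]' >/dev/null; python3 p.py; done
```

```text
t29.77 p [535.5 187.3 212. ] Ftool [-1.6  1.  -5.4] Mtool [-0.224 -0.612 -0.066] q6 0.485 yaw -20.0
t30.18 p [535.4 187.4 212.2] Ftool [-1.8  0.6 -6.5] Mtool [-0.161 -0.631  0.021] q6 0.715 yaw -33.1
```

```bash
for i in 1 2; do python3 -m creep '[[0,0,-0.012,0,0,0],[0,0,0,0,0,0.05],[0,0,0,0,0,0.05],[0,0,0.012,0,0,0],[0,0,0,0,0,0]]' >/dev/null; python3 p.py; done
```

```text
t30.60 p [535.  187.4 210.5] Ftool [0.5 2.8 0.7] Mtool [-0.62   0.003  0.149] q6 0.923 yaw -45.1
t31.02 p [534.3 187.5 209.3] Ftool [2.1 1.  4. ] Mtool [-0.27   0.29   0.064] q6 1.133 yaw -57.0
```

```bash
python3 -m creep '[[0.001,0,0.009,0,0,0],[0,0,0,0,0,0]]' >/dev/null; python3 p.py; for i in 1 2 3 4; do python3 -m creep '[[0,0,0,0,0,0.04]]' >/dev/null; python3 p.py; done
```

```text
t31.18 p [534.6 187.7 205.8] Ftool [0.8 0.5 3.4] Mtool [-0.175  0.047  0.014] q6 1.135 yaw -57.2
t31.27 p [534.5 187.8 206.2] Ftool [-0.4 -0.2  2.8] Mtool [-0.011 -0.037  0.032] q6 1.221 yaw -62.1
t31.35 p [534.8 187.8 206.4] Ftool [1.  0.4 2.2] Mtool [-0.107  0.096  0.007] q6 1.307 yaw -67.0
t31.43 p [534.8 187.8 206.5] Ftool [0.4 0.  2.9] Mtool [-0.057  0.074 -0.22 ] q6 1.391 yaw -71.8
t31.52 p [534.8 187.9 206.6] Ftool [0.7 0.5 3.5] Mtool [ 0.049  0.101 -0.177] q6 1.474 yaw -76.6
```

```bash
for i in 1 2 3; do python3 -m creep '[[0,0,0,0,0,0.03]]' >/dev/null; python3 p.py; done
```

```text
t31.60 p [534.8 187.9 206.6] Ftool [ 0.2 -0.9  3.4] Mtool [ 0.124  0.091 -0.307] q6 1.537 yaw -80.2
t31.68 p [534.8 188.  206.6] Ftool [ 1.8 -0.7  3.4] Mtool [ 0.19   0.108 -0.281] q6 1.599 yaw -83.7
t31.77 p [534.8 188.1 206.6] Ftool [-0.4 -0.8  2.9] Mtool [ 0.24   0.136 -0.253] q6 1.662 yaw -87.3
```

```bash
python3 -m creep '[[0,0,0,0,0,-0.05],[0,0,-0.02,0,0,0],[0,0,-0.03,0,0,0],[0,0,-0.03,0,0,0],[0.0318,0.0861,0,0,0,0],[0.0318,0.0861,0,0,0,0],[0.0318,0.0861,0,0,0,0],[0,0,0,0,0,-0.0556],[0,0,0,0,0,-0.0556],[0,0,0,0,0,-0.0556],[0,0,0,0,0,-0.0556],[0,0,0,0,0,-0.0556]]' >/dev/null
python3 -m creep '[[0,0,0.01,0,0,-0.0556],[0,0,0.015,0,0,-0.0556],[0,0,0.015,0,0,-0.0556],[0,0,0.01,0,0,-0.0556],[0,0,0,0,0,0],[0,0,0,0,0,0]]' >/dev/null; python3 p.py
```

```text
t33.27 p [588.7  91.3 220.1] Ftool [-0.5  0.5  2.3] Mtool [ 0.068 -0.132 -0.016] q6 0.338 yaw -21.4
```

```bash
python3 -m creep '[[0.001,-0.0013,0.01,0,0,0],[0,0,0.008,0,0,0],[0,0,0.004,0,0,0],[0,0,0,0,0,0]]' >/dev/null; python3 p.py
```

```text
t33.60 p [589.9  91.8 215.7] Ftool [ -2.5  -3.7 -15.4] Mtool [ 1.307 -0.768  0.019] q6 0.338 yaw -21.4
```

```bash
python3 -m creep '[[0,0,-0.012,0,0,0],[-0.002,-0.003,0,0,0,0],[0,0,0.008,0,0,0],[0,0,0,0,0,0]]' >/dev/null; python3 p.py
```

```text
t33.93 p [588.4  91.1 213.4] Ftool [-0.6  2.3 -3.2] Mtool [-0.746 -0.145  0.018] q6 0.336 yaw -21.3
```

```bash
python3 -m creep '[[0,0.001,-0.01,0,0,0],[0,0,0,0,0,0.055],[0,0,0,0,0,0.055],[0,0,0.013,0,0,0],[0,0,0,0,0,0]]' >/dev/null; python3 p.py;  python3 -m creep '[[0,0,-0.012,0,0,0],[0,0,0,0,0,0.055],[0,0,0,0,0,0.055],[0,0,0.012,0,0,0],[0,0,0,0,0,0]]' >/dev/null; python3 p.py
```

```text
t34.35 p [588.1  91.1 209.9] Ftool [2.6 5.  4.2] Mtool [-1.477  0.572  0.109] q6 0.563 yaw -34.3
t34.77 p [587.4  91.2 209.4] Ftool [3.1 4.5 4. ] Mtool [-1.047  0.688 -0.033] q6 0.791 yaw -47.4
```

```bash
python3 -m creep '[[0.0025,0.003,0.0095,0,0,0],[0,0,0,0,0,0]]' >/dev/null; python3 p.py; for i in 1 2 3 4; do python3 -m creep '[[0,0,0,0,0,0.04]]' >/dev/null; python3 p.py; done
```

```text
t34.93 p [588.   91.2 205.3] Ftool [2.4 2.4 4.3] Mtool [-0.516  0.363  0.013] q6 0.793 yaw -47.5
t35.02 p [588.3  91.4 205.7] Ftool [2.7 2.3 2.4] Mtool [-0.571  0.518 -0.008] q6 0.878 yaw -52.4
t35.10 p [588.3  91.4 205.8] Ftool [2.1 1.4 3.4] Mtool [-0.339  0.554 -0.101] q6 0.965 yaw -57.4
t35.18 p [588.3  91.5 205.8] Ftool [3.1 0.1 3.5] Mtool [-0.297  0.584 -0.1  ] q6 1.049 yaw -62.2
t35.27 p [588.2  91.5 205.8] Ftool [2.6 0.8 4. ] Mtool [-0.24   0.613 -0.108] q6 1.132 yaw -67.0
```

```bash
for i in 1 2 3 4 5; do python3 -m creep '[[0,0,0,0,0,0.04]]' >/dev/null; python3 p.py; done
```

```text
t35.35 p [588.2  91.6 205.8] Ftool [2.  0.6 3.8] Mtool [-0.04   0.703 -0.091] q6 1.216 yaw -71.8
t35.43 p [588.2  91.7 205.8] Ftool [ 3.4 -0.4  4.3] Mtool [ 0.072  0.669 -0.072] q6 1.300 yaw -76.6
t35.52 p [588.1  91.8 205.8] Ftool [ 2.1 -0.5  4.1] Mtool [ 0.185  0.636 -0.056] q6 1.384 yaw -81.4
t35.60 p [588.2  91.9 205.9] Ftool [ 3.5 -1.3  3.8] Mtool [ 0.315  0.58  -0.329] q6 1.467 yaw -86.1
t35.68 p [588.2  92.  205.9] Ftool [ 2.4 -1.2  4.2] Mtool [ 0.403  0.583 -0.258] q6 1.551 yaw -90.9
```

```bash
for i in 1 2; do python3 -m creep '[[0,0,0,0,0,0.03]]' >/dev/null; python3 p.py; done
python3 -m creep '[[0,0,0,0,0,-0.05],[0,0,-0.02,0,0,0],[0,0,-0.03,0,0,0],[0,0,-0.03,0,0,0],[-0.094,-0.023,0,0,0,0],[-0.094,-0.023,0,0,0,0],[0,0,0,0,0,-0.054],[0,0,0,0,0,-0.054],[0,0,0.01,0,0,-0.054],[0,0,0.015,0,0,-0.054],[0,0,0.015,0,0,-0.054],[0,0,0,0,0,0]]' >/dev/null;  python3 -m creep '[[0,0,0,0,0,0]]' >/dev/null; python3 p.py
```

```text
t35.77 p [588.1  92.  205.8] Ftool [ 2.8 -1.6  3.8] Mtool [ 0.472  0.484 -0.275] q6 1.613 yaw -94.5
t35.85 p [588.1  92.1 205.9] Ftool [ 2.8 -2.   3. ] Mtool [ 0.566  0.491 -0.284] q6 1.675 yaw -98.1
t36.93 p [514.  112.2 223.6] Ftool [ 0.1 -0.   2.5] Mtool [-0.001 -0.065 -0.013] q6 1.044 yaw -59.8
```

```bash
python3 -m creep '[[0.0008,-0.0017,0.012,0,0,0],[0,0,0.012,0,0,0],[0,0,0.007,0,0,0],[0,0,0,0,0,0]]' >/dev/null; python3 p.py; python3 -m creep '[[0,0,0.008,0,0,0],[0,0,0.006,0,0,0],[0,0,0,0,0,0]]' >/dev/null; python3 p.py
```

```text
t37.27 p [513.6 113.  209.4] Ftool [-0.4 -0.4  3.7] Mtool [ 0.013 -0.192  0.005] q6 1.043 yaw -59.7
t37.52 p [514.2 113.  205.1] Ftool [-1.1  0.  -0.3] Mtool [ 0.141 -0.486  0.009] q6 1.042 yaw -59.7
```

Seated on nut 3. Next I'll turn through the play and a further 45°, which should take the yaw to about -112.

```bash
python3 -m creep '[[0,0,0,0,0,0.055]]' >/dev/null; python3 p.py;python3 -m creep '[[0,0,0,0,0,0.054],[0,0,0,0,0,0.054]]' >/dev/null; python3 p.py;python3 -m creep '[[0,0,0,0,0,0.054],[0,0,0,0,0,0.054],[0,0,0,0,0,0.054],[0,0,0,0,0,0.054]]' >/dev/null; python3 p.py;python3 -m creep '[[0,0,0,0,0,0.054],[0,0,0,0,0,0]]' >/dev/null; python3 p.py
```

```text
t37.60 p [514.  112.9 205.1] Ftool [-1.6 -1.1 -0.7] Mtool [ 0.186 -0.724 -0.311] q6 1.159 yaw -66.3
t37.77 p [513.9 113.2 205.1] Ftool [-2.   0.  -1.1] Mtool [ 0.18  -0.698 -0.28 ] q6 1.388 yaw -79.5
t38.10 p [513.9 113.5 205.1] Ftool [-2.5 -0.9 -1.2] Mtool [ 0.21  -0.856 -0.366] q6 1.840 yaw -105.4
t38.27 p [513.9 113.7 205.1] Ftool [-2.3 -1.5 -1.1] Mtool [ 0.199 -0.949 -0.03 ] q6 1.950 yaw -111.7
```

```bash
python3 -m creep '[[0,0,-0.003,0,0,-0.05],[0,0,-0.02,0,0,0],[0,0,-0.03,0,0,0],[0,0,-0.03,0,0,0],[0.065,-0.0638,0,0,0,0],[0.065,-0.0638,0,0,0,0],[0.065,-0.0638,0,0,0,0],[0,0,0,0,0,-0.0552],[0,0,0,0,0,-0.0552],[0,0,0,0,0,-0.0552],[0,0,0,0,0,-0.0552],[0,0,0,0,0,-0.0552]]' >/dev/null
python3 -m creep '[[0,0,0,0,0,-0.0552],[0,0,0.01,0,0,-0.0552],[0,0,0.015,0,0,-0.0552],[0,0,0.015,0,0,-0.0552],[0,0,0,0,0,0],[0,0,0,0,0,0]]' >/dev/null; python3 p.py
```

```text
t39.77 p [610.2 165.6 222.8] Ftool [-0.6  0.   2.1] Mtool [ 0.051 -0.113 -0.039] q6 0.892 yaw -46.2
```

```bash
python3 -m creep '[[0,-0.002,0.012,0,0,0],[0,0,0.012,0,0,0],[0,0,0.006,0,0,0],[0,0,0,0,0,0]]' >/dev/null; python3 p.py; python3 -m creep '[[0,0,0.007,0,0,0],[0,0,0.006,0,0,0],[0,0,0,0,0,0]]' >/dev/null; python3 p.py
```

```text
t40.10 p [609.4 166.2 209.4] Ftool [0.1 0.7 3.2] Mtool [-0.228  0.045  0.021] q6 0.891 yaw -46.0
t40.35 p [609.6 166.3 205.2] Ftool [-0.7  0.8  0.7] Mtool [-0.138 -0.075 -0.008] q6 0.890 yaw -46.0
```

```bash
python3 -m creep '[[0,0,0,0,0,0.054],[0,0,0,0,0,0.054]]' >/dev/null; python3 p.py;python3 -m creep '[[0,0,0,0,0,0.054],[0,0,0,0,0,0.054],[0,0,0,0,0,0.054],[0,0,0,0,0,0.054]]' >/dev/null; python3 p.py;python3 -m creep '[[0,0,0,0,0,0.054],[0,0,0,0,0,0.054]]' >/dev/null; python3 p.py
python3 -m creep '[[0,0,0,0,0,-0.05],[0,0,-0.02,0,0,0],[0,0,-0.03,0,0,0],[0,0,-0.03,0,0,0],[0,0,0,0,0,0]]' >/dev/null; python3 p.py
```

```text
t40.52 p [609.7 166.3 205.2] Ftool [1.9 0.5 1.7] Mtool [-0.138 -0.02  -0.288] q6 1.121 yaw -59.2
t40.85 p [609.5 166.7 205.2] Ftool [ 0.7 -0.5  0.9] Mtool [ 0.175 -0.08  -0.374] q6 1.573 yaw -85.1
t41.02 p [609.5 167.  205.2] Ftool [ 0.7 -2.5  1.3] Mtool [ 0.301 -0.159 -0.405] q6 1.800 yaw -98.1
t41.43 p [611.  166.5 241.2] Ftool [-0.6  0.1  1.1] Mtool [ 0.005 -0.102 -0.013] q6 1.691 yaw -91.9
```

```bash
python3 -m creep '[[-0.096,-0.0235,0,0,0,0],[-0.096,-0.0235,0,0,0,0],[0,0,0.01,0,0,-0.0483],[0,0,0.02,0,0,-0.0483],[0,0,0.013,0,0,0],[0,0,0,0,0,0],[0,0,0,0,0,0]]' >/dev/null; python3 p.py
```

```text
t42.02 p [533.3 187.4 219.6] Ftool [0.8 0.4 3.1] Mtool [ 0.051 -0.08   0.005] q6 1.541 yaw -80.4
```

```bash
python3 -m creep '[[0.004,-0.0008,0.01,0,0,0],[0,0,0.01,0,0,0],[0,0,0.005,0,0,0],[0,0,0,0,0,0]]' >/dev/null; python3 p.py; python3 -m creep '[[0,0,0.006,0,0,0],[0,0,0.005,0,0,0],[0,0,0,0,0,0]]' >/dev/null; python3 p.py
```

```text
t42.35 p [534.5 188.  208.7] Ftool [ 0.2 -0.7  2.6] Mtool [-0.043 -0.174  0.022] q6 1.539 yaw -80.3
t42.60 p [534.9 188.2 205.3] Ftool [-0.9  1.2  2.2] Mtool [-0.032 -0.136 -0.034] q6 1.539 yaw -80.2
```

```bash
python3 -m creep '[[0,0,0,0,0,0.054],[0,0,0,0,0,0.054]]' >/dev/null; python3 p.py;python3 -m creep '[[0,0,0,0,0,0.054],[0,0,0,0,0,0.054],[0,0,0,0,0,0.054],[0,0,0,0,0,0.054]]' >/dev/null; python3 p.py;python3 -m creep '[[0,0,0,0,0,0.054],[0,0,0,0,0,0.054]]' >/dev/null; python3 p.py
python3 -m creep '[[0,0,0,0,0,-0.05],[0,0,-0.02,0,0,0],[0,0,-0.03,0,0,0],[0,0,-0.03,0,0,0],[0,0,0,0,0,0]]' >/dev/null; python3 p.py
```

```text
t42.77 p [534.7 188.3 205.2] Ftool [ 0.7 -0.8  2.9] Mtool [ 0.103 -0.127 -0.239] q6 1.770 yaw -93.5
t43.10 p [534.8 188.7 205.2] Ftool [ 0.3 -1.6  3.1] Mtool [ 0.401 -0.195 -0.306] q6 2.222 yaw -119.4
t43.27 p [534.9 188.9 205.2] Ftool [-0.8 -2.   3. ] Mtool [ 0.596 -0.3   -0.278] q6 2.448 yaw -132.3
t43.68 p [536.5 188.3 241.6] Ftool [-0.1 -1.   2.5] Mtool [-0.034 -0.037  0.004] q6 2.340 yaw -126.1
```

```bash
python3 -m creep '[[0.0822,0.0396,0,0,0,0],[0.0822,0.0396,0,0,0,0],[0.0822,0.0396,0,0,0,0],[0,0,0,0,0,-0.0487],[0,0,0,0,0,-0.0487],[0,0,0.01,0,0,-0.0487],[0,0,0.01,0,0,-0.0487],[0,0,0.015,0,0,-0.0487],[0,0,0.015,0,0,-0.0487],[0,0,0,0,0,0],[0,0,0,0,0,0]]' >/dev/null; python3 p.py
```

```text
t44.60 p [586.4  91.6 217.6] Ftool [ 0.8 -1.   2.7] Mtool [-0.03  -0.169  0.008] q6 1.556 yaw -91.2
```

```bash
python3 -m creep '[[0.0058,-0.002,0.002,0,0,0],[0,0,0.01,0,0,0],[0,0,0.008,0,0,0],[0,0,0,0,0,0]]' >/dev/null; python3 p.py; python3 -m creep '[[0,0,0.006,0,0,0],[0,0,0.004,0,0,0],[0,0,0,0,0,0]]' >/dev/null; python3 p.py
```

```text
t44.93 p [588.3  92.4 208.1] Ftool [0.7 1.  3.5] Mtool [ 0.002 -0.178  0.04 ] q6 1.555 yaw -91.1
t45.18 p [588.7  92.4 205.2] Ftool [ 0.4 -0.3  2. ] Mtool [-0.019 -0.363  0.031] q6 1.554 yaw -91.0
```

```bash
python3 -m creep '[[0,0,0,0,0,0.054],[0,0,0,0,0,0.054]]' >/dev/null; python3 p.py;python3 -m creep '[[0,0,0,0,0,0.054],[0,0,0,0,0,0.054],[0,0,0,0,0,0.054],[0,0,0,0,0,0.054]]' >/dev/null; python3 p.py;python3 -m creep '[[0,0,0,0,0,0.054],[0,0,0,0,0,0.054]]' >/dev/null; python3 p.py
python3 -m creep '[[0,0,0,0,0,-0.05],[0,0,-0.02,0,0,0],[0,0,-0.03,0,0,0],[0,0,-0.04,0,0,0],[0,0,-0.03,0,0,0],[0,0,0,0,0,0]]' >/dev/null; python3 p.py; python3 -c "
from h import *
st()"
```

```text
t45.35 p [588.5  92.5 205.2] Ftool [-0.7  0.2  2. ] Mtool [-0.119 -0.461 -0.227] q6 1.785 yaw -104.2
t45.68 p [588.7  92.8 205.2] Ftool [-0.4 -1.3  1.9] Mtool [ 0.054 -0.465 -0.29 ] q6 2.238 yaw -130.2
t45.85 p [588.8  93.  205.2] Ftool [-1.5 -0.8  1.8] Mtool [ 0.191 -0.485 -0.366] q6 2.464 yaw -143.1
t46.35 p [590.8  92.3 257.9] Ftool [ 0.9 -0.3  2.3] Mtool [ 0.018 -0.11   0.03 ] q6 2.355 yaw -136.9
t 46.35 p [0.5908 0.0923 0.2579] x [ 0.683 -0.73   0.005] y [-0.73  -0.683 -0.005] z [ 0.007 -0.    -1.   ] F [ 0.85 -0.49 -2.27] M [ 0.093  0.062 -0.03 ] w 0.0134 q [-0.034  0.08   1.647 -0.     1.407  2.355]
```

```bash
python3 -m creep '[[0.0493,0.0849,0,0,0,0],[0.0493,0.0849,0,0,0,0],[0.0493,0.0849,0,0,0,0],[0.0493,0.0849,0,0,0,0],[0.0493,0.0849,0,0,0,0],[0.0493,0.0849,0,0,0,0],[0.0493,0.0849,0,0,0,0],[0.0493,0.0849,0,0,0,0],[0.0493,0.0849,0,0,0,0],[0.0493,0.0849,0,0,0,0]]' >/dev/null
python3 -m creep '[[0,0,0,0,0,-0.052],[0,0,0.04,0,0,-0.052],[0,0,0.07,0,0,-0.052],[0,0,0.05,0,0,0],[0,0,0.02,0,0,0],[0,0,0,0,0,0],[0,0,0,0,0,0],[0,0,0,0,0,0]]' >/dev/null; python3 p.py
python3 - <<'E'
from h import *
s=cam("scene"); c=cam("top")
cv2.imwrite("pics/g4.png",cv2.resize(s["pixels"][170:310,80:267,::-1],(800,599),interpolation=3))
E
```

```text
t47.85 p [ 476.7 -284.4  183. ] Ftool [-0.6  0.3  1.8] Mtool [-0.023 -0.157  0.013] q6 1.320 yaw -118.1
```

View pics/g4.png

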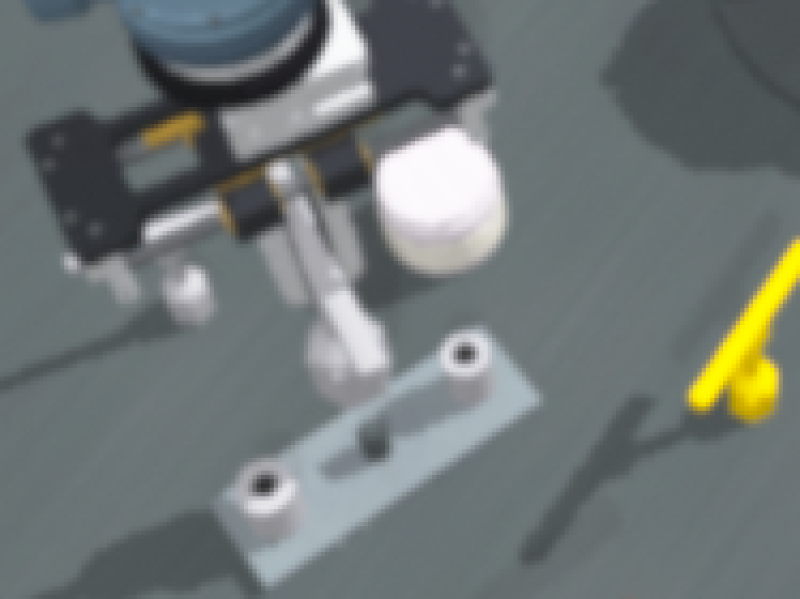

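The post is bare at crop (375,440), and the wrench hangs above it with everything else undisturbed. I'll get the post's position from its pixels.

Run:
```python
from h import *
s=cam("scene"); P=cloud(s); px=s["pixels"].astype(int)
v,u=np.mgrid[:384,:512]
m=(abs(u-167.5)<6)&(abs(v-271)<9)&(P[...,2]>.0165)&(P[...,2]<.045); q=P[m]; print("post pts",len(q),q.mean(0).round(4),q.min(0).round(4),q.max(0).round(4))
top=q[q[:,2]>.026]; print(len(top),top.mean(0).round(4))
def proj(p):
    c=s["R"].T@(np.array(p)-s["origin"]); return (c[0]/c[2]*s["fx"]+s["cx"]).round(1),(c[1]/c[2]*s["fy"]+s["cy"]).round(1)
print("proj of TCP axis at z .034/.010",proj([.4767,-.2844,.034]),proj([.4767,-.2844,.010]))
d=(P-[.4767,-.2844,.183]); r=np.hypot(d[...,0],d[...,1]); k=(r<.025)&(d[...,2]<-.05)&(d[...,2]>-.092); q=P[k]
from scipy.optimize import least_squares
f=least_squares(lambda c:np.hypot(q[:,0]-c[0],q[:,1]-c[1])-.0178,[.4767,-.2844],loss="soft_l1",f_scale=.002); print("socket axis(cam)",f.x,len(q))
```

```text
post pts 53 [ 0.4785 -0.2867  0.0302] [ 0.4687 -0.2922  0.0176] [ 0.4845 -0.2789  0.0395]
38 [ 0.4776 -0.2859  0.0332]
proj of TCP axis at z .034/.010 (np.float64(166.4), np.float64(269.8)) (np.float64(168.1), np.float64(274.6))
socket axis(cam) [ 0.47603622 -0.2822019 ] 167
```

```bash
python3 -m creep '[[0,0,0.05,0,0,0],[0,0,0.06,0,0,0],[0,0,0.03,0,0,0],[0,0,0,0,0,0],[0,0,0.015,0,0,0],[0,0,0.01,0,0,0],[0,0,0,0,0,0]]' >/dev/null; python3 p.py; python3 -m creep '[[0,0,0.012,0,0,0],[0,0,0.012,0,0,0],[0,0,0.006,0,0,0],[0,0,0,0,0,0],[0,0,0,0,0,0]]' >/dev/null; python3 p.py
```

```text
t48.58 p [ 476.  -283.8  115.4] Ftool [ 0.6 -0.3  2.5] Mtool [-0.034 -0.167 -0.022] q6 1.320 yaw -118.1
t49.00 p [ 475.7 -283.6  103. ] Ftool [0.  0.4 2.1] Mtool [-0.09  -0.16   0.007] q6 1.320 yaw -118.1
```

```bash
for i in 1 2; do python3 -m creep '[[0,0,0.0025,0,0,0],[0,0,0,0,0,0]]' >/dev/null; python3 p.py; done
```

```text
t49.17 p [ 476.  -283.8  102.3] Ftool [ 0.1 -0.   2.5] Mtool [-0.056 -0.07  -0.011] q6 1.320 yaw -118.1
t49.33 p [ 476.2 -283.9  102.2] Ftool [-2.   0.1 -4.2] Mtool [ 0.057 -0.653 -0.003] q6 1.320 yaw -118.1
```

```bash
python3 -m creep '[[0,0,-0.003,0,0,0],[0,0,0,0,0,0]]' - 10 >/dev/null; python3 p.py; python3 -m creep '[[0,0,0,0,0,0],[0,0,0,0,0,0],[0,0,0,0,0,0],[0,0,0,0,0,0]]' 40 >/dev/null; python3 p.py
python3 - <<'E'
from h import *
st(); s=cam("scene")
cv2.imwrite("pics/g5.png",cv2.resize(s["pixels"][170:310,80:267,::-1],(800,599),interpolation=3))
E
```

```text
t49.50 p [ 475.9 -283.8  102.4] Ftool [ 1.3 -0.2  2.2] Mtool [-0.033 -0.139  0.044] q6 1.320 yaw -118.1
t49.83 p [ 476.  -283.8  102.6] Ftool [-0.3  0.3 -0.1] Mtool [-0.046 -0.125  0.014] q6 1.320 yaw -118.1
t 49.83 p [ 0.476  -0.2838  0.1026] x [ 0.882 -0.472  0.001] y [-0.472 -0.882  0.   ] z [ 0. -0. -1.] F [-0.43 -0.11  0.08] M [ 0.019  0.132 -0.014] w 0.0371 q [-0.742  0.141  1.879 -0.     1.121  1.32 ]
```

View pics/g5.png

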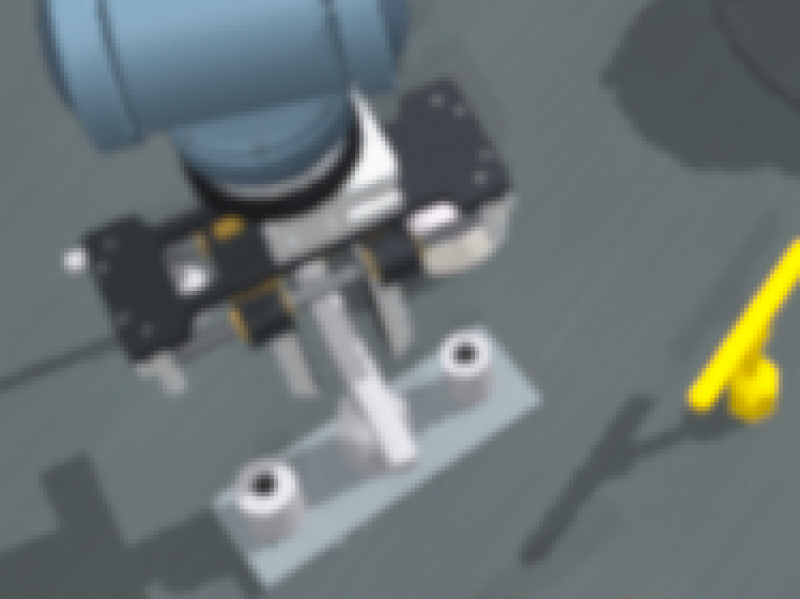

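The wrench stands upright on its post at about crop (365,430), and the fingers have opened clear of it. I'll retreat upward and do the final check.

```bash
python3 -m creep '[[0,0,-0.02,0,0,0],[0,0,-0.06,0,0,0],[0,0,-0.1,0,0,0],[0,0,-0.1,0,0,0],[0,0,-0.1,0,0,0],[0,0,-0.05,0,0,0],[-0.09,0,0,0,0,0],[-0.09,0,0,0,0,0],[-0.09,0,0,0,0,0],[0,0,0,0,0,0],[0,0,0,0,0,0],[0,0,0,0,0,0]]' >/dev/null; python3 p.py
python3 - <<'E'
from h import *
s=cam("scene"); P=cloud(s)
v,u=np.mgrid[:384,:512]
m=(abs(u-160)<45)&(abs(v-250)<45)&(P[...,2]>.115)&(P[...,2]<.15)
q=P[m]; r=cv2.minAreaRect(q[:,:2].astype(np.float32)); print("bar",m.sum(),np.round(r[0],4),np.round(r[1],4),r[2],np.percentile(q[:,2],[5,50,95]).round(4))
cv2.imwrite("pics/g6.png",cv2.resize(s["pixels"][...,::-1],(800,600),interpolation=3))
E
```

```text
t50.88 p [ 381.  -233.1  275.3] Ftool [-0.  -0.4  0.1] Mtool [-0.1   -0.087  0.051] q6 1.258 yaw -118.1
bar 471 [ 0.4763 -0.2831] [0.0138 0.1502] 61.89348602294922 [0.1308 0.1359 0.1386]
```

View pics/g6.png

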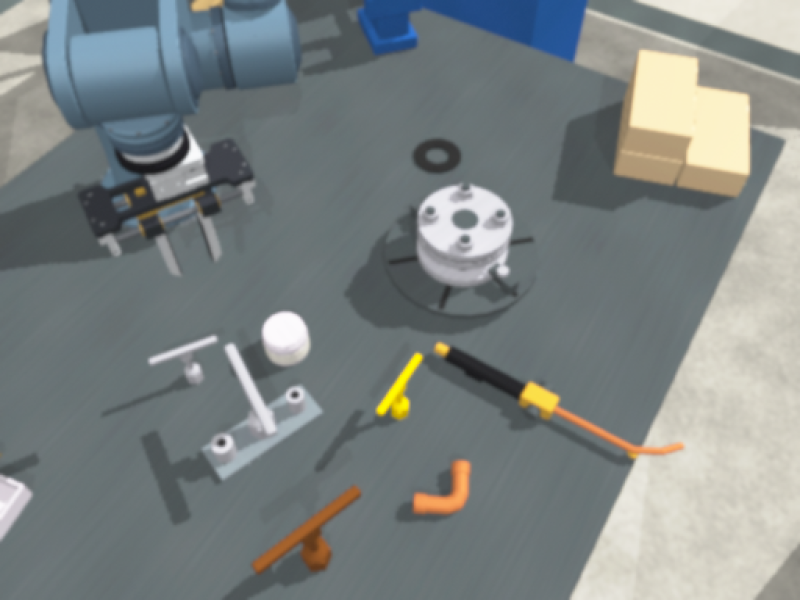

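The wrench is upright on its post (bar at about (250,390)), the bystanders look unmoved, and the arm is clear. I'm handing the job in.

```bash
python3 -c "
from station import robot
print(robot.job_done(), robot.state()['clock'])"
```

```text
the job is handed in; nothing more can be done
the job is handed in; nothing more can be done
```

I tightened all four nuts in two passes and stood the wrench back upright on its post. The job was handed in at about 51 s of the 72 s allowed. The nut angles below come from wrist torque and wrench yaw; I had no direct reading of the nuts.

- **Pass 1 (order 3, 1, 2, 4):** I turned each nut until the resistance rose from about 0.09 to about 0.25–0.3 N m. I estimate each ended 0.2–0.35 rad past its bite.
- **Nut 1, first try:** The wrench did not seat. It rested about 7 mm high and dragged the nut round, possibly a little past its bite, before I turned nut 3. I went back straight after nut 3, seated it properly and snugged it. Nut 1's angle is therefore the least certain, at about 0.2–0.4 rad. The order is a cross order whether nut 1 or nut 3 counts as first.
- **Pass 2 (order 3, 1, 2, 4):** With the wrench seated, I took up the play and gave each nut a further 45° or so. Resistance during the turns was about 0.25–0.4 N m, except for one reading of 0.03 N m on nut 3 after the turn had stopped. I estimate all four at about 1.0–1.2 rad.
- **Push on the wrench:** It was mostly a few newtons. It peaked at about 18 N during first contacts on nuts 1 and 4, just under the 2 kg limit.
- **Final check:** The last picture shows the wrench back on its post, with its bar top at 0.136 m as it was before I picked it up. The bystanders in view look unmoved, and the arm is clear of everything.

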